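Stir the cedar beads under the display lamp

TASK

Freshen the cedar beads: take the wooden rod from its groove in the walnut stand and, with its tip down among the beads, stir two full wide rounds anticlockwise (seen from above), starting and finishing beside the bowl's blue lug, so that most of the beads change place. Then put the rod back in the groove it came from, lying back in it and standing fully home on its foot, and let go. Keep every bead in the bowl and the gripper out of the beads, do not bump the lamp, and leave the cards and the other ornaments where they are.

Things in the scene. Friction and masses are not known exactly. Their poses are not given: they have to be found in the camera images.
- rod: stirring rod: pale straight stick 190 mm long, red band near the top, in one groove of the stand. Lower 118 mm round, 18 mm across; above that a flat-sided handle, 16 mm along own y, 18 mm along own x. Origin: centre of lower end; own z up the rod. It starts leaning 30 degrees from vertical, top towards the stand's -x, own y parallel to the stand's y. About 45 g
- rod_tip (a point): centre of the rod's lower end face
- rod_grip (a point): point on the rod's axis 155 mm above the tip, in the handle, a good place to hold it: 35 mm of handle is above it
- stand: fixed walnut stand, 224 mm long (y), 130 deep, 100 high; origin: centre of underside. Six grooves at y = +-18, +-54, +-90 mm, each an open channel 28 wide, 24 deep, 84 long, leaning 30 degrees from vertical: from its foot it runs up and towards -x, open on the +x/upper side. A rod in it lies on its back wall and stands on its foot ledge, tip at x = 45, z = 24 mm; draw out and put back along the lean
- bowl: fixed white bowl with six chunky beads: 62 mm high, outer radius 96 mm at the rim, 81 mm at the foot, wall 4 mm, flat inner floor 6 mm above the origin with inner radius about 78 mm. Origin: centre of the underside; z up; x points to the blue lug
- lug (a point): middle of the top of the blue lug, a 28 x 34 x 10 mm tab on the outside of the bowl's rim, 107 mm from the bowl's axis and 60 mm above the table
- lamp: fixed brass lamp over the bowl. Origin: on the table, under the bowl's centre; own x towards its foot. A level bar 28 mm thick, 170 mm long, lies along y at x = 30 mm, axis 225 mm above the table; a 12 mm arm runs back to a post at x = 150 mm on a round foot, radius 45 mm. Open on the -x side: a tool leaning back to -x by about 30 degrees clears the bar
- pear: loose brass pear-shaped weight, 64 mm wide, 96 mm tall; bystander; origin at centre of underside
- bronze_thimble: loose giant bronze thimble, 60 mm wide, 70 mm tall; bystander; origin at centre of underside
- bisque_thimble: loose giant white bisque thimble, 60 mm wide, 70 mm tall; bystander; origin at centre of underside
- turtle: loose green soapstone turtle, about 95 mm long, 75 mm wide, 45 mm tall; bystander; origin at centre of underside
- card0: loose thimble card, 24 x 86 mm and 4 mm thick, leaning in another groove of the stand; bystander; origin at the groove's foot, own z up the lean
- card1: loose thimble card, 24 x 86 mm and 4 mm thick, leaning in another groove of the stand; bystander; origin at the groove's foot, own z up the lean
- card2: loose thimble card, 24 x 86 mm and 4 mm thick, leaning in another groove of the stand; bystander; origin at the groove's foot, own z up the lean
- bead0: loose round cedar bead, 32 mm in diameter, 14 g, in the bowl; the beads start in a loose ring about 50 mm from the bowl's axis with the middle of the bowl free; origin: its centre
- bead1: loose round cedar bead, 32 mm in diameter, 14 g, in the bowl; the beads start in a loose ring about 50 mm from the bowl's axis with the middle of the bowl free; origin: its centre
- bead2: loose round cedar bead, 32 mm in diameter, 14 g, in the bowl; the beads start in a loose ring about 50 mm from the bowl's axis with the middle of the bowl free; origin: its centre
- bead3: loose round cedar bead, 32 mm in diameter, 14 g, in the bowl; the beads start in a loose ring about 50 mm from the bowl's axis with the middle of the bowl free; origin: its centre
- bead4: loose round cedar bead, 32 mm in diameter, 14 g, in the bowl; the beads start in a loose ring about 50 mm from the bowl's axis with the middle of the bowl free; origin: its centre
- bead5: loose round cedar bead, 32 mm in diameter, 14 g, in the bowl; the beads start in a loose ring about 50 mm from the bowl's axis with the middle of the bowl free; origin: its centre

How it is judged:
By the outcome, as a careful person would: the job done as asked, in the order asked, and still so for the second after the job is handed in, with the robot touching nothing.
It also fails if it takes over 72 s, if anything falls off the work surface, if the arm or the gripper's body presses on something with over 40 N, if the wrist force passes 120 N, or if a joint passes its speed limit or range.

ROBOT

A 7-joint arm with a two-finger parallel gripper is mounted at the origin on the work surface. World frame = base frame: x ahead of the robot, y to its left, z up, the work surface at z = 0. Lengths are in m, angles in rad, forces in N, time in s.
With the tool pointing down it reaches from about 0.425 to 0.875 m from the base axis. Payload 4.7 kg.
Tool frame: the origin (TCP) lies on the centre line of the jaws, within the pads' length; the fingertips stand ahead of it and the grasp point (between the pads) lies 2 mm behind it (nose_length is the z of the fingertips in the tool frame, in m); z points along the fingers, y is the line along which they close (so a half turn about z gives the same grasp; the last joint's range is limited). The gripper opens to 87 mm and grips with 3 to 60 N. Pads are 19 mm wide; open, the fingers measure 117 mm over their backs; the gripper's body (75 mm by 190 mm) begins 51 mm behind the grasp point.
Start: joints at [-1.252, 0.321, -0.07, 1.45, 0.023, 1.371, -0.057], TCP at [0.195, 0.62, 0.24] pointing down, gripper open.
Joint ranges: [-2.86, 2.86], [-0.3, 2.09], [-1.38, 1.24], [0.06, 2.45], [-1.56, 4.7], [0.09, 2.05], [-2.69, 2.69]. Speed limits (rad/s): [2.57, 2.57, 3.14, 3.14, 3.14, 3.14, 3.14].

INTERFACE

Orientations are given as a rotation vector (axis times angle).
In Python, from bench import * gives the robot as it stands.
- The arm moves only by the tool send_rows, never from a script. Its arguments are lists of equal length, an entry for each row: "xyz": the shift along the tool's x, y, z in mm, a list of three; "dr": the turn, a rotation vector about the tool's x, y, z in rad, a list of three. A call has exactly 10 rows; each row is the pose to reach, as a shift and turn from the pose commanded when the call began, along the tool's axes at that moment; what a row does not reach only later rows make up. A row lasts 1/12 s, in which the tool goes at most 41.7 mm and 7.16 degrees, less where a joint would pass 70% of its speed; a pose out of reach is approached as far as the arm can. A call with a gripper value outside its range is refused whole. "jaw" is the finger opening in mm, from 0 to 87, set as the call begins (left out, the last holds). The fingers move at their own pace and stop on an object; "grip_force" is the grip in N (left out, the last holds). Time passes only in rows, so rows that repeat a pose let the fingers close, or fill a call up. It gives the time, the measured TCP pose, the force, the opening and the grip force at its end, in the units of the state.
- get_state(): the state, without advancing time (a new reading comes with each control period).
- get_image(name): name is "scene" or "top" or "wrist"; returns the picture (400x640x3 uint8, red, green, blue); there is no depth.
- calibration(name): a dict with "vfov" (degrees; the focal length in pixels is half the picture's height over the tangent of half this angle, whatever the lens; pixels are square), "cx", "cy" (the principal point, pixels), "k1" (the pictures are not rectified: a ray, as slopes to the right and down, at radius r is drawn at 1 + k1 r^2 times it, then the intrinsics apply), "rvec" (rotation vector, rad) and "tvec" (3), from world to camera coordinates, as OpenCV has them; the wrist camera has in their place "hand_eye" (4x4, takes a point from camera to tool coordinates, whose origin is the TCP and whose axes are the flange's). Camera axes: x right, y down, z forward; pixel columns grow to the right and rows downward; lengths in m; the calibration is good to about 2 mm. A picture is of the moment at which its call begins: read the wrist's pose just before it. calibration takes no time and is no camera call.
- close_job(): hands the job in; it is judged then, once.
The state is a dict: "time": time; "joint_positions": joint angles; "qd": joint speeds; "joint_torque": joint torques, N m; "position": TCP position; "tool_rot": TCP orientation; "ft_force": force on the tool from outside, world axes, zero at the start; "torque": the same for the moment, N m; "grip_width": opening from 0.0 (shut) to 1.0 (fully open); "grip_force": force on a finger pad.
Only numpy, scipy, OpenCV 4.12 (cv2) and the standard library are available. Lean on these libraries where they do the work, as an engineer would, in place of code of your own. Each camera call takes 0.05 s, during which the arm holds its last target. There are 200 camera calls.

## Working session

There is one attempt and no reset: what is moved stays moved. The work goes in short steps, Python scripts to look and compute and a tool call to move; the robot and the scene stay as the last step left them, time stands still between calls to the robot, and variables do not carry over. Pictures are saved under pics/ and viewed, at most 10 in all, crops included, and the job is handed in when it is done.

Besides the shell and the picture viewer there is one more tool, called after ">>>" as name(argument=value, ...), one argument or row to a line, values as JSON. send_rows: Moves the arm, as the interface text tells. Its arguments: {"type":"object","properties":{"xyz":{"type":"array"},"dr":{"type":"array"},"jaw":{"type":"number"},"grip_force":{"type":"number"}},"required":["xyz","dr"]}

```bash
mkdir -p pics; ls
python3 - <<'E'
from bench import *
import cv2,numpy as np
s=get_state();print({k:np.round(v,3) for k,v in s.items()})
for n in("scene","top"):
    im=get_image(n);cv2.imwrite(f"pics/{n}0.png",im[:,:,::-1]);print(n,calibration(n))
print(calibration("wrist"))
E
```

```text
pics
{'time': np.float64(0.0), 'joint_positions': array([-1.252,  0.322, -0.07 ,  1.452,  0.023,  1.371, -0.057]), 'qd': array([ 0.001, -0.   ,  0.001, -0.001,  0.001, -0.001,  0.   ]), 'joint_torque': array([ 0.0000e+00, -4.9129e+01, -4.0300e-01, -3.1254e+01, -6.4000e-02,
        4.3000e-02,  0.0000e+00]), 'position': array([0.195, 0.62 , 0.238]), 'tool_rot': array([-4.770e-01, -3.105e+00,  3.000e-03]), 'ft_force': array([ 0.34 , -0.646, -1.039]), 'torque': array([ 0.009, -0.042,  0.025]), 'grip_force': np.float64(0.0), 'grip_width': np.float64(1.001)}
scene {'vfov': 48.730645675593664, 'cx': 319.0380656299929, 'cy': 207.144684944176, 'k1': 0.0053682106185590685, 'rvec': array([ 1.26213667,  2.2072919 , -1.0201519 ]), 'tvec': array([ 0.26503109, -0.24316179,  1.47725026])}
top {'vfov': 57.45528453786906, 'cx': 315.78850640779365, 'cy': 200.46561924309603, 'k1': -0.08611720609104905, 'rvec': array([ 2.12678788, -2.15764464,  0.13076565]), 'tvec': array([0.06777133, 0.58452494, 0.92625478])}
{'vfov': 70.89107324074946, 'cx': 325.1299110098317, 'cy': 195.64058018443077, 'k1': -0.005578903338783996, 'hand_eye': array([[ 8.24043139e-04, -9.65974838e-01, -2.58634750e-01,
         7.07694511e-02],
       [ 9.99999644e-01,  7.48378474e-04,  3.91007281e-04,
        -2.20675487e-04],
       [-1.84146515e-04, -2.58634980e-01,  9.65975110e-01,
        -1.46219740e-01],
       [ 0.00000000e+00,  0.00000000e+00,  0.00000000e+00,
         1.00000000e+00]])}
```

View pics/scene0.png

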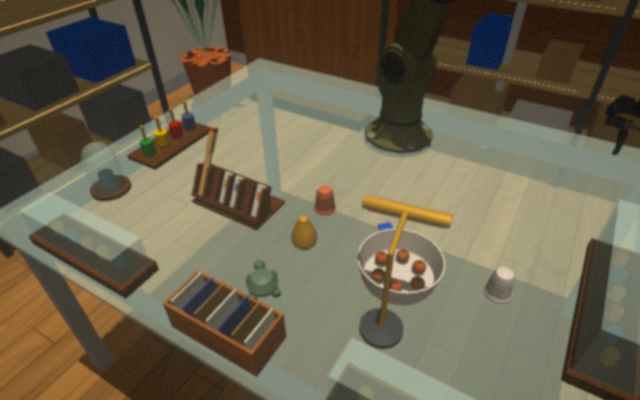

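View pics/top0.png

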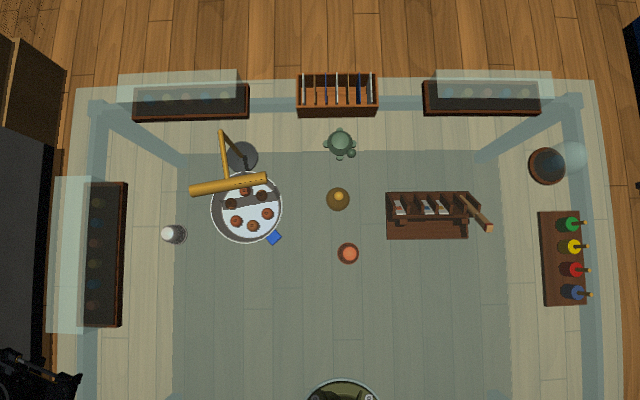

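The top view shows the bowl at (246,210) with its lug at (274,238), and the lamp bar at (228,184). The stand is at (432,215), with the rod in its right-most groove, its foot at about (462,192) and its top at about (490,228). I'll enlarge both views to get pixel positions.

```bash
cat > h.py <<'E'
from bench import *
import cv2,numpy as np
from scipy.spatial.transform import Rotation as R
def KD(n):
    c=calibration(n);f=200/np.tan(np.radians(c['vfov']/2))
    return np.array([[f,0,c['cx']],[0,f,c['cy']],[0,0,1]]),np.array([c['k1'],0,0,0,0]),c
def pose(n,s=None):
    K,D,c=KD(n)
    if n!='wrist': return K,D,R.from_rotvec(c['rvec']).as_matrix(),np.array(c['tvec'])
    s=s or get_state();H=np.array(c['hand_eye']);T=np.eye(4);T[:3,:3]=R.from_rotvec(s['tool_rot']).as_matrix();T[:3,3]=s['position']
    W=np.linalg.inv(T@H);return K,D,W[:3,:3],W[:3,3]
def ray(P,uv):
    K,D,Rm,t=P;u=cv2.undistortPoints(np.array(uv,float).reshape(-1,1,2),K,D)[:,0]
    d=np.c_[u,np.ones(len(u))]@Rm;return -Rm.T@t,d/np.linalg.norm(d,axis=1)[:,None]
def onz(P,uv,z):
    o,d=ray(P,uv);return o+d*((z-o[2])/d[:,2])[:,None]
def proj(P,X):
    K,D,Rm,t=P;return cv2.projectPoints(np.array(X,float).reshape(-1,3),cv2.Rodrigues(Rm)[0],t,K,D)[0][:,0]
def tri(P1,a,P2,b):
    o1,d1=ray(P1,a);o2,d2=ray(P2,b);out=[]
    for x,y in zip(d1,d2):
        A=np.c_[x,-y];l=np.linalg.lstsq(A,o2-o1,rcond=None)[0];p,q=o1+l[0]*x,o2+l[1]*y;out.append(np.r_[(p+q)/2,np.linalg.norm(p-q)])
    return np.array(out)
E
python3 - <<'E'
from h import *
t=cv2.imread('pics/top0.png');s=cv2.imread('pics/scene0.png')
r=lambda a:cv2.resize(a,(400,300),interpolation=cv2.INTER_CUBIC)
g=np.vstack([np.hstack([r(t[170:260,380:500]),r(t[165:255,200:320])]),np.hstack([r(s[120:240,140:300]),r(s[180:300,330:490])])])
cv2.imwrite('pics/crop0.png',np.clip(g*1.6,0,255).astype(np.uint8))
E
```

```text
(no output)
```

View pics/crop0.png

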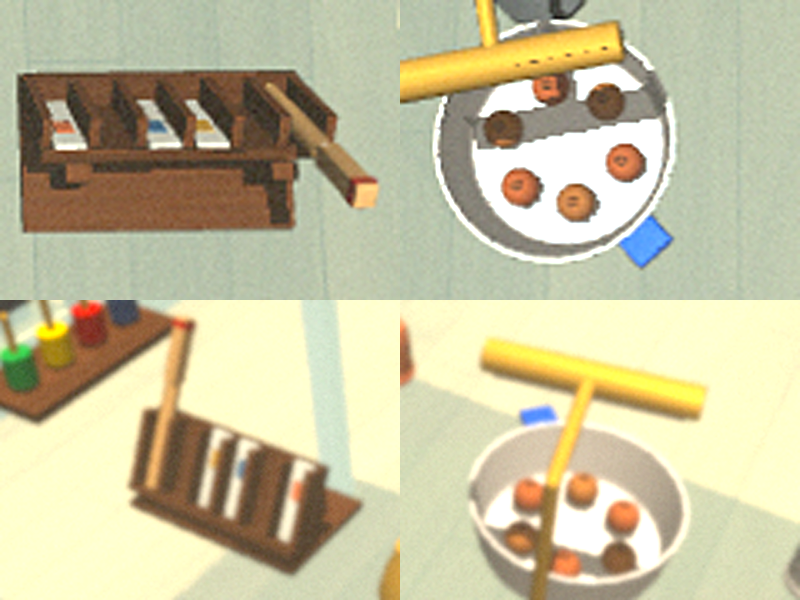

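Run:
```python
from h import *
np.set_printoptions(precision=4,suppress=True)
T=pose('top');S=pose('scene')
tc=lambda a:np.array(a)/3.3333+[380,170]; bc=lambda a:(np.array(a)-[400,0])/3.3333+[200,165]
sc=lambda a:(np.array(a)-[0,300])/2.5+[140,120]; sb=lambda a:(np.array(a)-[400,300])/2.5+[330,180]
print('campos',ray(T,[[320,200]])[0],ray(S,[[320,200]])[0])
r=tri(T,tc([[365,193],[270,88]]),S,sc([[182,322],[153,487]]));print('rod top,bot',r)
v=r[0]-r[1];print(np.linalg.norm(v[:3]),v[:3]/np.linalg.norm(v[:3]))
print('stand near corners z0',onz(T,tc([[22,231],[293,230]]),0), 'scene base',onz(S,sc([[130,502],[293,575],[362,507]]),0))
print('stand far top corners', onz(T,tc([[20,72],[292,70]]),.02))
t=cv2.imread('pics/top0.png').astype(int);s=cv2.imread('pics/scene0.png').astype(int)
def blue(i,x0,x1,y0,y1):
    m=np.zeros(i.shape[:2],bool);j=i[y0:y1,x0:x1];m[y0:y1,x0:x1]=(j[...,0]>j[...,2]+60);y,x=np.nonzero(m);return [x.mean(),y.mean()],len(x)
lt,a=blue(t,255,300,220,255);ls,b=blue(s,365,400,215,235);print(lt,a,ls,b)
print('lug',tri(T,[lt],S,[ls]),onz(T,[lt],.06))
rim=bc([[435,141],[676,141],[552,262],[475,232],[640,230]]);p=onz(T,rim,.062);print(p)
A=np.c_[2*p[:,:2],np.ones(len(p))];q=np.linalg.lstsq(A,(p[:,:2]**2).sum(1),rcond=None)[0];print('bowl',q[:2],np.sqrt(q[2]+q[:2]@q[:2]))
rs=sb([[470,495],[690,510],[545,422]]);print('scene rim',onz(S,rs,.062))
print('bar', tri(T,bc([[358,92],[612,42]]),S,sb([[695,402],[490,356]])))
print('start tcp',get_state()['position'])
```

```text
campos [0.4521 0.0446 0.9989] [1.226  0.4366 0.7861]
rod top,bot [[ 0.4972 -0.3365  0.1807  0.0008]
 [ 0.5918 -0.334   0.0237  0.004 ]]
0.1833578236028829 [-0.5156 -0.0137  0.8567]
stand near corners z0 [[ 0.4812 -0.1317  0.    ]
 [ 0.4777 -0.3568  0.    ]] scene base [[ 0.6045 -0.3597  0.    ]
 [ 0.608  -0.1311  0.    ]
 [ 0.4827 -0.1304  0.    ]]
stand far top corners [[ 0.6097 -0.1315  0.02  ]
 [ 0.6081 -0.3568  0.02  ]]
[np.float64(273.23015873015873), np.float64(237.015873015873)] 126 [np.float64(384.81538461538463), np.float64(225.8153846153846)] 65
lug [[0.4899 0.169  0.0598 0.0017]] [[0.4896 0.1698 0.06  ]]
[[0.5688 0.3349 0.062 ]
 [0.566  0.1448 0.062 ]
 [0.4734 0.2409 0.062 ]
 [0.4971 0.3016 0.062 ]
 [0.4973 0.1727 0.062 ]]
bowl [0.5679 0.239 ] 0.09522847293145001
scene rim [[0.6169 0.161  0.062 ]
 [0.5369 0.3338 0.062 ]
 [0.4983 0.1799 0.062 ]]
bar [[0.5835 0.3305 0.226  0.0122]
 [0.6123 0.169  0.2229 0.001 ]]
start tcp [0.1949 0.6196 0.2385]
```

```bash
cat >> h.py <<'E'
import json
from scipy.spatial.transform import Slerp
def Rz(a):return R.from_euler('z',a,degrees=True)
def lean(yaw,tilt=30): # tool leaning back to -x' by tilt; tool y = y'
    t=np.radians(tilt);z=[np.sin(t),0,-np.cos(t)];y=[0,1,0]
    return Rz(yaw)*R.from_matrix(np.c_[np.cross(y,z),y,z])
def rows(ps,rs,p0,r0):
    X=[(r0.inv().apply(p-p0)*1e3).round(0).astype(int).tolist() for p in ps]
    D=[(r0.inv()*r).as_rotvec().round(3).tolist() for r in rs]
    print(json.dumps(X,separators=(',',':')),json.dumps(D,separators=(',',':')))
def cur():
    s=get_state();return s['position'],R.from_rotvec(s['tool_rot'])
E
python3 - <<'E'
from h import *
p0=np.array([.195,.62,.24]);r0=R.from_rotvec([-.477,-3.105,.003])
d=lean(-.9).apply([0,0,-1]);tip=np.array([.589,-.335,.024]);pf=tip+.273*d
print(d,pf)
c=lambda p:(np.arctan2(p[1],p[0]),np.hypot(p[0],p[1]))
a0,q0=c(p0);a1,q1=c(pf);S=Slerp([0,1],R.concatenate([r0,lean(-.9)]))
P,Q=[p0],[r0]
for i in range(1,31):
    u=i/30;a=a0+(a1-a0)*u;q=q0+(q1-q0)*min(1,2.5*u);z=.24+.12*min(1,u*6) if u<.7 else .36-(.36-pf[2])*(u-.7)/.3
    P.append(np.array([q*np.cos(a),q*np.sin(a),z]));Q.append(S(u))
for k in(0,10,20):rows(P[k+1:k+11],Q[k+1:k+11],P[k],Q[k])
E
```

```text
[-0.49993832  0.00785366  0.8660254 ] [ 0.45251684 -0.33285595  0.26042494]
[[-41,-9,-24],[-80,-20,-48],[-119,-33,-72],[-156,-49,-96],[-191,-67,-120],[-225,-88,-120],[-257,-110,-120],[-287,-133,-120],[-315,-159,-120],[-341,-186,-120]] [[-0.003,-0.017,-0.009],[-0.005,-0.035,-0.019],[-0.008,-0.052,-0.028],[-0.01,-0.069,-0.038],[-0.013,-0.087,-0.047],[-0.016,-0.104,-0.056],[-0.018,-0.121,-0.066],[-0.021,-0.139,-0.075],[-0.023,-0.156,-0.085],[-0.026,-0.173,-0.094]]
[[-21,-30,3],[-40,-62,6],[-62,-89,9],[-82,-118,13],[-101,-148,15],[-118,-180,18],[-132,-212,20],[-145,-245,22],[-156,-279,23],[-164,-314,24]] [[-0.003,-0.017,-0.009],[-0.005,-0.035,-0.019],[-0.008,-0.052,-0.028],[-0.01,-0.069,-0.038],[-0.013,-0.087,-0.047],[-0.016,-0.104,-0.056],[-0.018,-0.121,-0.066],[-0.021,-0.139,-0.075],[-0.023,-0.156,-0.085],[-0.026,-0.173,-0.094]]
[[-3,-35,0],[0,-71,10],[5,-107,20],[13,-142,28],[22,-178,36],[34,-212,43],[47,-247,49],[63,-280,55],[80,-313,60],[99,-344,64]] [[-0.003,-0.017,-0.009],[-0.005,-0.035,-0.019],[-0.008,-0.052,-0.028],[-0.01,-0.069,-0.038],[-0.013,-0.087,-0.047],[-0.016,-0.104,-0.056],[-0.018,-0.121,-0.066],[-0.021,-0.139,-0.075],[-0.023,-0.156,-0.085],[-0.026,-0.173,-0.094]]
```

>>> send_rows(
  xyz=[
    [-41, -9, -24],
    [-80, -20, -48],
    [-119, -33, -72],
    [-156, -49, -96],
    [-191, -67, -120],
    [-225, -88, -120],
    [-257, -110, -120],
    [-287, -133, -120],
    [-315, -159, -120],
    [-341, -186, -120],
  ],
  dr=[
    [-0.003, -0.017, -0.009],
    [-0.005, -0.035, -0.019],
    [-0.008, -0.052, -0.028],
    [-0.01, -0.069, -0.038],
    [-0.013, -0.087, -0.047],
    [-0.016, -0.104, -0.056],
    [-0.018, -0.121, -0.066],
    [-0.021, -0.139, -0.075],
    [-0.023, -0.156, -0.085],
    [-0.026, -0.173, -0.094],
  ],
  jaw=60,
)

```text
time: 0.93
position: [0.4617, 0.3459, 0.3591]
tool_rot: [0.311, 2.95, -0.002]
ft_force: [0.2, 0.9, 0.5]
grip_width: 0.693
grip_force: 0.0
```

>>> send_rows(
  xyz=[
    [-21, -30, 3],
    [-40, -62, 6],
    [-62, -89, 9],
    [-82, -118, 13],
    [-101, -148, 15],
    [-118, -180, 18],
    [-132, -212, 20],
    [-145, -245, 22],
    [-156, -279, 23],
    [-164, -314, 24],
  ],
  dr=[
    [-0.003, -0.017, -0.009],
    [-0.005, -0.035, -0.019],
    [-0.008, -0.052, -0.028],
    [-0.01, -0.069, -0.038],
    [-0.013, -0.087, -0.047],
    [-0.016, -0.104, -0.056],
    [-0.018, -0.121, -0.066],
    [-0.021, -0.139, -0.075],
    [-0.023, -0.156, -0.085],
    [-0.026, -0.173, -0.094],
  ],
)

```text
time: 1.77
position: [0.5575, 0.0045, 0.3582]
tool_rot: [0.159, 2.787, -0.002]
ft_force: [0.3, -0.4, 0.3]
grip_width: 0.688
grip_force: 0.0
```

>>> send_rows(
  xyz=[
    [-3, -35, 0],
    [0, -71, 10],
    [5, -107, 20],
    [13, -142, 28],
    [22, -178, 36],
    [34, -212, 43],
    [47, -247, 49],
    [63, -280, 55],
    [80, -313, 60],
    [99, -344, 64],
  ],
  dr=[
    [-0.003, -0.017, -0.009],
    [-0.005, -0.035, -0.019],
    [-0.008, -0.052, -0.028],
    [-0.01, -0.069, -0.038],
    [-0.013, -0.087, -0.047],
    [-0.016, -0.104, -0.056],
    [-0.018, -0.121, -0.066],
    [-0.021, -0.139, -0.075],
    [-0.023, -0.156, -0.085],
    [-0.026, -0.173, -0.094],
  ],
)

```text
time: 2.6
position: [0.4472, -0.3277, 0.2576]
tool_rot: [0.022, 2.618, -0.003]
ft_force: [0.7, -0.7, -0.0]
grip_width: 0.693
grip_force: 0.0
```

Run:
```python
from h import *
np.set_printoptions(precision=4,suppress=True)
s=get_state();print(s['time'],s['position'],s['joint_positions'],s['qd']);print((lean(-.9).inv()*R.from_rotvec(s['tool_rot'])).as_rotvec())
im=get_image('wrist');np.savez('w1.npz',im=im,pos=s['position'],rot=s['tool_rot']);cv2.imwrite('pics/w1.png',im[:,:,::-1])
P=pose('wrist',s);d=lean(-.9).apply([0,0,-1]);tip=np.array([.589,-.335,.024]);print(proj(P,[tip+.19*d,tip+.1*d,tip]))
```

```text
2.6 [ 0.4472 -0.3277  0.2576] [-0.1252 -0.2808  0.8156  2.0372 -0.1606  0.8955  2.3419] [ 0.1772  0.0363  0.9196  0.1461 -0.5806 -0.1305  1.5108]
[-0.0015 -0.0003  0.0013]
[[319.0092 212.4015]
 [320.4691 188.0208]
 [321.3909 172.6316]]
```

View pics/w1.png

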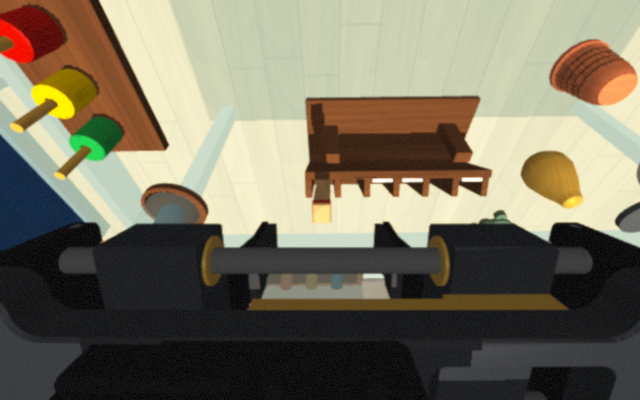

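The wrist view shows the rod's top end at about (321,212), against a prediction of (319,212). My estimate holds, so I'll move closer and measure again.

Run:
```python
from h import *
import bench
print([x for x in dir(bench) if not x.startswith('_')], getattr(bench,'nose_length',None))
p,r=cur();print(get_state()['qd'].round(2))
d=lean(-.9).apply([0,0,-1]);tip=np.array([.589,-.335,.024])
rows([tip+.228*d],[lean(-.9)],p,r);print(p)
```

```text
['MotionError', 'calibration', 'close_job', 'get_image', 'get_state', 'nose_length'] 0.017
[-0.02 -0.01 -0.06 -0.02  0.09  0.03 -0.29]
[[-13,2,46]] [[-0.004,-0.002,-0.01]]
[ 0.44101246 -0.33480612  0.25499682]
```

>>> send_rows(
  xyz=[
    [-3, 0, 8],
    [-6, 1, 16],
    [-9, 1, 24],
    [-11, 2, 32],
    [-13, 2, 40],
    [-13, 2, 46],
    [-13, 2, 46],
    [-13, 2, 46],
    [-13, 2, 46],
    [-13, 2, 46],
  ],
  dr=[
    [-0.004, -0.002, -0.01],
    [-0.004, -0.002, -0.01],
    [-0.004, -0.002, -0.01],
    [-0.004, -0.002, -0.01],
    [-0.004, -0.002, -0.01],
    [-0.004, -0.002, -0.01],
    [-0.004, -0.002, -0.01],
    [-0.004, -0.002, -0.01],
    [-0.004, -0.002, -0.01],
    [-0.004, -0.002, -0.01],
  ],
)

```text
time: 3.48
position: [0.483, -0.3247, 0.2254]
tool_rot: [0.007, 2.616, -0.001]
ft_force: [1.0, -0.1, -0.8]
grip_width: 0.691
grip_force: 0.0
```

Run:
```python
from h import *
np.set_printoptions(precision=4,suppress=True)
s=get_state();im=get_image('wrist');cv2.imwrite('pics/w2.png',im[:,:,::-1]);np.savez('w2.npz',im=im,pos=s['position'],rot=s['tool_rot'])
print(s['time'],s['position'],s['joint_positions'],s['qd']);print((lean(-.9).inv()*R.from_rotvec(s['tool_rot'])).as_rotvec())
P=pose('wrist',s);d=lean(-.9).apply([0,0,-1]);tip=np.array([.589,-.335,.024]);print(tip+.228*d,proj(P,[tip+.19*d,tip+.1*d]))
c=im[130:280,220:420,::-1];cv2.imwrite('pics/w2c.png',cv2.resize(c,(800,600),interpolation=cv2.INTER_CUBIC))
```

```text
3.4833 [ 0.483  -0.3247  0.2254] [-0.2007 -0.1689  0.8908  2.0382 -0.2766  0.8196  2.4252] [ 0.0039 -0.0045 -0.0006 -0.0013 -0.0016  0.0016  0.0002]
[-0.006  -0.0021 -0.0088]
[ 0.475  -0.3332  0.2215] [[312.3265 212.669 ]
 [315.7081 183.8508]]
```

View pics/w2c.png

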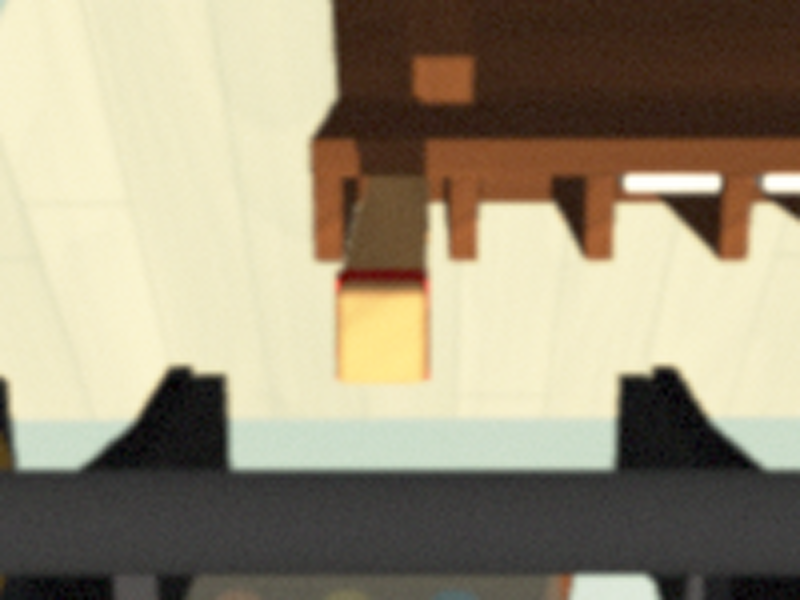

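The rod's top face is centred at crop (383,334), which is full-frame (315.8,213.5). It sits in the end groove, about 2 mm to +y of my estimate. I'll cross-check it against the fixed views.

Run:
```python
from h import *
np.set_printoptions(precision=4,suppress=True)
w=np.load('w2.npz');s=dict(position=w['pos'],tool_rot=w['rot']);W=pose('wrist',s);T=pose('top');S=pose('scene')
u=[[315.8,213.5]]
print(tri(W,u,T,[[489.5,227.9]]),tri(W,u,S,[[212.8,128.4]]))
d=lean(-.9).apply([0,0,-1]);tip=np.array([.589,-.333,.024]);print(tip+.19*d)
p,r=cur();print(p);g=tip+.153*d
a=tip+.215*d
rows([a,a]+[a+(g-a)*k/6 for k in range(1,7)]+[g,g],[lean(-.9)]*10,p,r)
```

```text
[[ 0.4963 -0.3319  0.1879  0.0017]] [[ 0.5004 -0.3321  0.1845  0.002 ]]
[ 0.494  -0.3315  0.1885]
[ 0.483  -0.3247  0.2255]
[[9,-7,13],[9,-7,13],[9,-7,23],[9,-7,33],[9,-7,44],[9,-7,54],[9,-7,64],[9,-7,75],[9,-7,75],[9,-7,75]] [[0.006,0.002,0.009],[0.006,0.002,0.009],[0.006,0.002,0.009],[0.006,0.002,0.009],[0.006,0.002,0.009],[0.006,0.002,0.009],[0.006,0.002,0.009],[0.006,0.002,0.009],[0.006,0.002,0.009],[0.006,0.002,0.009]]
```

>>> send_rows(
  xyz=[
    [7, -7, 6],
    [7, -7, 13],
    [7, -7, 23],
    [7, -7, 33],
    [7, -7, 44],
    [7, -7, 54],
    [7, -7, 64],
    [7, -7, 75],
    [7, -7, 75],
    [7, -7, 75],
  ],
  dr=[
    [0.006, 0.002, 0.009],
    [0.006, 0.002, 0.009],
    [0.006, 0.002, 0.009],
    [0.006, 0.002, 0.009],
    [0.006, 0.002, 0.009],
    [0.006, 0.002, 0.009],
    [0.006, 0.002, 0.009],
    [0.006, 0.002, 0.009],
    [0.006, 0.002, 0.009],
    [0.006, 0.002, 0.009],
  ],
)

```text
time: 4.37
position: [0.5139, -0.3315, 0.1554]
tool_rot: [0.021, 2.621, -0.006]
ft_force: [0.0, -0.5, -0.2]
grip_width: 0.689
grip_force: 0.0
```

Run:
```python
from h import *
np.set_printoptions(precision=4,suppress=True)
s=get_state();im=get_image('wrist');np.savez('w3.npz',im=im,pos=s['position'],rot=s['tool_rot'])
print(s['time'],s['position'],s['joint_positions'],s['ft_force']);print((lean(-.9).inv()*R.from_rotvec(s['tool_rot'])).as_rotvec())
c=im[130:280,220:420,::-1];cv2.imwrite('pics/w3c.png',cv2.resize(c,(800,600),interpolation=cv2.INTER_CUBIC))
```

```text
4.3667 [ 0.5139 -0.3315  0.1554] [-0.2364  0.0578  0.9874  2.0628 -0.5966  0.73    2.683 ] [ 0.0403 -0.5416 -0.1984]
[0.0002 0.0031 0.0004]
```

View pics/w3c.png

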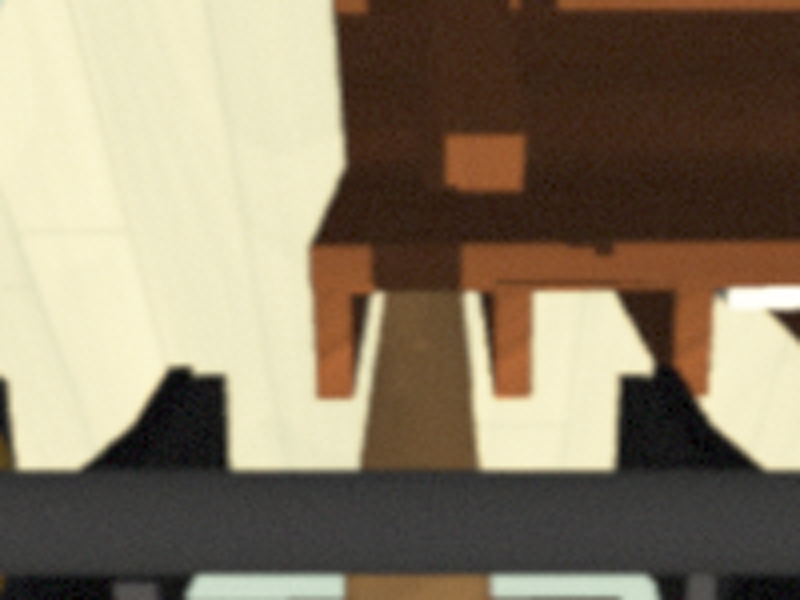

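The rod is centred between the open fingers: its edges are at crop 365 and 478, and the fingers are at 228 and 618. Closing now.

>>> send_rows(
  xyz=[
    [0, 0, 0],
    [0, 0, 0],
    [0, 0, 0],
    [0, 0, 0],
    [0, 0, 0],
    [0, 0, 0],
    [0, 0, 0],
    [0, 0, 0],
    [0, 0, 0],
    [0, 0, 0],
  ],
  dr=[
    [0, 0, 0],
    [0, 0, 0],
    [0, 0, 0],
    [0, 0, 0],
    [0, 0, 0],
    [0, 0, 0],
    [0, 0, 0],
    [0, 0, 0],
    [0, 0, 0],
    [0, 0, 0],
  ],
  jaw=0,
  grip_force=40,
)

```text
time: 5.25
position: [0.5145, -0.3315, 0.1567]
tool_rot: [0.021, 2.618, -0.005]
ft_force: [-1.3, 0.3, 0.8]
grip_width: 0.182
grip_force: 40.0
```

Run:
```python
from h import *
np.set_printoptions(precision=4,suppress=True)
s=get_state();print(s)
np.savez('grasp.npz',pos=s['position'],rot=s['tool_rot'])
```

```text
{'time': 5.25, 'joint_positions': array([-0.2362,  0.0559,  0.987 ,  2.062 , -0.5972,  0.7304,  2.6835]), 'qd': array([-0.0007,  0.0004, -0.0006,  0.0004,  0.001 ,  0.002 ,  0.0001]), 'joint_torque': array([ -0.0679, -18.9651,   1.3027, -29.3593,  -1.4211,  -1.2732,
         0.0214]), 'position': array([ 0.5145, -0.3315,  0.1567]), 'tool_rot': array([ 0.0206,  2.6184, -0.0049]), 'ft_force': array([-1.3318,  0.3307,  0.7887]), 'torque': array([0.1215, 0.63  , 0.0806]), 'grip_force': 39.99983595684171, 'grip_width': 0.18194441478741916}
```

>>> send_rows(
  xyz=[
    [0, 0, -6],
    [0, 0, -16],
    [0, 0, -28],
    [0, 0, -40],
    [0, 0, -54],
    [0, 0, -68],
    [0, 0, -82],
    [0, 0, -96],
    [0, 0, -110],
    [0, 0, -120],
  ],
  dr=[
    [0, 0, 0],
    [0, 0, 0],
    [0, 0, 0],
    [0, 0, 0],
    [0, 0, 0],
    [0, 0, 0],
    [0, 0, 0],
    [0, 0, 0],
    [0, 0, 0],
    [0, 0, 0],
  ],
)

```text
time: 6.08
position: [0.4541, -0.3309, 0.2617]
tool_rot: [0.021, 2.617, -0.005]
ft_force: [0.3, -0.5, -0.6]
grip_width: 0.18
grip_force: 40.0
```

Run:
```python
from h import *
np.set_printoptions(precision=4,suppress=True)
s=get_state();print(s['position'],s['joint_positions'],s['ft_force'],s['grip_width'])
g=np.load('grasp.npz');r0=R.from_rotvec(g['rot']);p0=g['pos']+r0.apply([0,0,-.12])
C=np.array([.568,.240]);l=np.radians(222);L=.153
r1=lean(10);tip=np.r_[C+.025*np.array([np.cos(l),np.sin(l)]),.16];pf=tip-L*r1.apply([0,0,1]);print(p0,pf)
c=lambda p:(np.arctan2(p[1],p[0]),np.hypot(p[0],p[1]))
a0,q0=c(p0);a1,q1=c(pf);S=Slerp([0,1],R.concatenate([r0,r1]));P,Q=[p0],[r0]
for i in range(1,21):
    u=min(1,i/19);a=a0+(a1-a0)*u;q=q0+(q1-q0)*u;z=p0[2]+(pf[2]-p0[2])*min(1,i/5)
    P.append(np.array([q*np.cos(a),q*np.sin(a),z]));Q.append(S(u))
for k in(0,10):rows(P[k+1:k+11],Q[k+1:k+11],P[k],Q[k])
```

```text
[ 0.4541 -0.3309  0.2617] [-0.1329 -0.2629  0.823   2.0189 -0.1735  0.8994  2.3477] [ 0.3358 -0.5294 -0.6117] 0.18008688843753354
[ 0.4546 -0.3306  0.2606] [0.4741 0.21   0.2925]
[[-16,27,2],[-31,55,3],[-45,83,4],[-57,112,3],[-68,141,2],[-74,170,6],[-78,200,9],[-82,230,10],[-83,260,11],[-84,290,12]] [[-0.005,-0.0,-0.009],[-0.01,-0.0,-0.017],[-0.015,-0.0,-0.026],[-0.02,-0.0,-0.035],[-0.025,-0.0,-0.043],[-0.03,-0.0,-0.052],[-0.035,-0.0,-0.061],[-0.04,-0.0,-0.069],[-0.045,-0.0,-0.078],[-0.05,-0.0,-0.087]]
[[-1,30,1],[-2,59,1],[0,89,0],[3,118,-1],[7,147,-4],[12,175,-7],[19,203,-11],[27,230,-16],[36,257,-21],[36,257,-21]] [[-0.005,-0.0,-0.009],[-0.01,-0.0,-0.017],[-0.015,-0.0,-0.026],[-0.02,-0.0,-0.035],[-0.025,-0.0,-0.043],[-0.03,-0.0,-0.052],[-0.035,-0.0,-0.061],[-0.04,-0.0,-0.069],[-0.045,-0.0,-0.078],[-0.045,-0.0,-0.078]]
```

Joint 2 is close to its limit at -0.3, so the stir with this lean may be out of reach. I'll fit a simple arm model to the recorded joint and pose pairs to check reach before moving on.

```bash
cat > arm.py <<'E'
from h import *
from scipy.optimize import least_squares
import itertools
LO=np.array([-2.86,-.3,-1.38,.06,-1.56,.09,-2.69]);HI=np.array([2.86,2.09,1.24,2.45,4.7,2.05,2.69])
DATA=[([-1.252,.322,-.07,1.452,.023,1.371,-.057],[.1949,.6196,.2385]),
([-0.1252,-0.2808,0.8156,2.0372,-0.1606,0.8955,2.3419],[.4472,-.3277,.2576]),
([-0.2007,-0.1689,0.8908,2.0382,-0.2766,0.8196,2.4252],[.483,-.3247,.2254]),
([-0.2362,0.0559,0.987,2.062,-0.5972,0.7304,2.6835],[.5145,-.3315,.1567]),
([-0.1329,-0.2629,0.823,2.0189,-0.1735,0.8994,2.3477],[.4541,-.3309,.2617])]
def fk(q,x,sg):
    h,a,e,b,f,c,g,j10,off=x
    r=Rz(np.degrees(sg[0]*q[0]+j10));p=np.array([0,0,h])
    def ry(t):return R.from_euler('y',t)
    def rz(t):return R.from_euler('z',t)
    r=r*ry(q[1])*rz(sg[1]*q[2]);p=p+r.apply([e,0,a])
    r=r*ry(q[3])*rz(sg[2]*q[4]);p=p+r.apply([f,0,b])
    r=r*ry(q[5]);p=p+r.apply([g,0,c])
    return p,r*rz(sg[3]*q[6]+off)
E
cat > fit.py <<'E'
from arm import *
ROT=[[-.477,-3.105,.003],None,[0.007,2.616,-0.001],[0.021,2.618,-0.005],[0.021,2.617,-0.005]]
best=None
for sg in itertools.product([-1],[1,-1],[1,-1],[1,-1]):
  for off in(0,np.pi):
    def res(x):
        o=list(.01*(x[[2,4,6]]))
        for (q,p),rv in zip(DATA,ROT):
            P,r=fk(q,x,sg);o+=list(P-p)
            if rv is not None:o+=list(.2*(r.inv()*R.from_rotvec(rv)).as_rotvec())
        return o
    s=least_squares(res,[.3,.45,0,.45,0,.25,0,0,off])
    if best is None or s.cost<best[0]:best=(s.cost,sg,s.x,np.abs(s.fun).max())
print(best);np.savez('arm.npz',sg=best[1],x=best[2])
E
python3 fit.py
```

```text
(np.float64(4.0144310919112146e-05), (-1, -1, -1, -1), array([ 2.55475536e-01,  4.70810664e-01, -1.26984858e-03,  5.15907532e-01,
       -1.11339650e-02,  3.71730109e-01,  3.77607791e-03, -3.99000039e-02,
        1.53497438e+00]), np.float64(0.004061598947883773))
```

```bash
cat >> arm.py <<'E'
try:
    _m=np.load('arm.npz');SG,X=_m['sg'],_m['x']
except Exception: pass
def ik(p,r,q0,reg=1e-3):
    def f(q):
        P,rr=fk(q,X,SG);return np.r_[(P-p)*10,(rr.inv()*r).as_rotvec()*3,reg*(q-q0)]
    s=least_squares(f,np.clip(q0,LO+.02,HI-.02),bounds=(LO+.01,HI-.01));P,rr=fk(s.x,X,SG)
    return s.x,np.linalg.norm(P-p)*1e3,np.degrees(np.linalg.norm((rr.inv()*r).as_rotvec()))
E
python3 - <<'E'
from arm import *
np.set_printoptions(precision=2,suppress=True)
C=np.array([.568,.24])
q=np.array(DATA[4][0])
for yaw in(10,40,-20):
  for tilt in(30,25,20,10):
    e=[]
    for k in range(0,360,60):
        t=np.r_[C+.05*np.array([np.cos(np.radians(10+k)),np.sin(np.radians(10+k))]),.015]
        r=lean(yaw,tilt);b=min((ik(t-.153*r.apply([0,0,1]),r,s) for s in(q,np.array(DATA[0][0]),np.array([-.4,-.2,-.3,2.2,0,.6,.3]))),key=lambda b:b[1]+b[2]);e.append((round(b[1],1),round(b[2],1),b[0][1].round(2),b[0][6].round(2)))
    print(yaw,tilt,*[tuple(map(float,z)) for z in e])
E
```

```text
10 30 (0.0, 0.0, -0.07, 1.0) (0.0, 0.0, -0.09, 0.83) (0.0, 0.0, -0.19, 0.81) (0.1, 0.0, -0.29, 0.84) (0.0, 0.0, -0.27, 1.1) (0.0, 0.0, -0.15, 1.14)
10 25 (0.0, 0.0, -0.01, 1.1) (0.0, 0.0, -0.03, 0.95) (0.0, 0.0, -0.13, 0.93) (0.0, 0.0, -0.23, 1.04) (0.0, 0.0, -0.2, 1.19) (0.0, 0.0, -0.09, 1.22)
10 20 (0.0, 0.0, 0.06, 1.16) (0.0, 0.0, 0.04, 1.04) (0.0, 0.0, -0.06, 1.02) (0.0, 0.0, -0.15, 1.12) (0.0, 0.0, -0.12, 1.25) (0.0, 0.0, -0.01, 1.27)
10 10 (0.0, 0.0, 0.22, 1.22) (0.0, 0.0, 0.2, 1.13) (0.0, 0.0, 0.1, 1.12) (0.0, 0.0, 0.01, 1.21) (0.0, 0.0, 0.04, 1.32) (0.0, 0.0, 0.15, 1.31)
40 30 (0.0, 0.0, -0.05, 2.31) (0.0, 0.0, -0.1, 2.14) (0.0, 0.0, -0.21, 2.07) (0.0, 0.0, -0.29, 2.19) (0.0, 0.0, -0.23, 2.34) (0.0, 0.0, -0.1, 2.41)
40 25 (0.0, 0.0, 0.01, 2.19) (0.0, 0.0, -0.03, 2.04) (0.0, 0.0, -0.15, 1.97) (0.0, 0.0, -0.22, 2.07) (0.0, 0.0, -0.17, 2.22) (0.0, 0.0, -0.05, 2.28)
40 20 (0.0, 0.0, 0.08, 2.1) (0.0, 0.0, 0.04, 1.97) (0.0, 0.0, -0.07, 1.91) (0.0, 0.0, -0.15, 1.99) (0.0, 0.0, -0.1, 2.13) (0.0, 0.0, 0.02, 2.18)
40 10 (0.0, 0.0, 0.23, 2.01) (0.0, 0.0, 0.2, 1.9) (0.0, 0.0, 0.09, 1.84) (0.0, 0.0, 0.02, 1.9) (0.0, 0.0, 0.06, 2.02) (0.0, 0.0, 0.17, 2.07)
-20 30 (0.0, 0.0, 0.13, 0.07) (0.0, 0.0, 0.13, 0.03) (0.0, 0.0, 0.05, -0.05) (0.0, 0.0, -0.05, -0.0) (0.0, 0.0, -0.06, 0.11) (0.0, 0.0, 0.03, 0.13)
-20 25 (0.0, 0.0, 0.14, 0.23) (0.0, 0.0, 0.14, 0.19) (0.0, 0.0, 0.06, 0.09) (0.0, 0.0, -0.04, 0.16) (0.0, 0.0, -0.04, 0.28) (0.0, 0.0, 0.06, 0.3)
-20 20 (0.0, 0.0, 0.17, 0.37) (0.0, 0.0, 0.17, 0.35) (0.0, 0.0, 0.08, 0.23) (0.0, 0.0, -0.01, 0.31) (0.0, 0.0, -0.01, 0.42) (0.0, 0.0, 0.09, 0.44)
-20 10 (0.0, 0.0, 0.27, 0.69) (0.0, 0.0, 0.25, 0.6) (0.0, 0.0, 0.16, 0.48) (0.0, 0.0, 0.07, 0.56) (0.0, 0.0, 0.09, 0.66) (0.0, 0.0, 0.19, 0.67)
```

```bash
cat > plan.py <<'E'
from arm import *
np.set_printoptions(precision=2,suppress=True)
C=np.array([.568,.24]);l=222;RB=lean(10,27);L=.153
def tcp(r,ang,z,rot=RB):
    a=np.radians(ang);return np.r_[C+r*np.array([np.cos(a),np.sin(a)]),z]-L*rot.apply([0,0,1])
E
python3 - <<'E'
from plan import *
g=np.load('grasp.npz');r0=R.from_rotvec(g['rot']);p0=g['pos']+r0.apply([0,0,-.12])
pf=tcp(.025,l,.125);S=Slerp([0,1],R.concatenate([r0,RB]))
c=lambda p:(np.arctan2(p[1],p[0]),np.hypot(p[0],p[1]))
a0,q0=c(p0);a1,q1=c(pf);P,Q=[p0],[r0]
for i in range(1,21):
    u=min(1,i/19);a=a0+(a1-a0)*u;q=q0+(q1-q0)*u+.06*np.sin(np.pi*u);z=p0[2]+(pf[2]-p0[2])*u+.02*np.sin(np.pi*u)
    P.append(np.array([q*np.cos(a),q*np.sin(a),z]));Q.append(S(u))
q=np.array(DATA[4][0])
for i in range(1,21):
    b=ik(P[i],Q[i],q,.02);q=b[0]
    if i%5==0:print(i,P[i],q,b[1:])
for k in(0,10):rows(P[k+1:k+11],Q[k+1:k+11],P[k],Q[k])
seq=[(.025,l,z) for z in(.09,.05,.015)]+[(.05,l,.015)]+[(.05,l+a,.015) for a in range(15,375,15)]+[(.05,l,z) for z in(.04,.08,.125)]
M=[]
for w in seq:
    b=ik(tcp(*w),RB,q,.02);q=b[0];M.append(np.r_[q,b[1],b[2]])
M=np.array(M);print(M.min(0),M.max(0))
E
```

```text
5 [ 0.56 -0.21  0.28] [-0.24 -0.17  0.64  1.96 -0.17  0.87  2.1 ] (np.float64(0.0013101215349903565), np.float64(0.0004996132613244768))
10 [ 0.6  -0.05  0.28] [-0.34 -0.16  0.4   1.96 -0.04  0.85  1.75] (np.float64(0.0014575418886462656), np.float64(0.0006097113923145779))
15 [0.56 0.11 0.27] [-0.43 -0.22  0.14  2.03  0.11  0.86  1.38] (np.float64(0.0013139448451359589), np.float64(0.0005610012274572705))
20 [0.48 0.21 0.26] [-0.56 -0.29  0.    2.1   0.2   0.89  1.1 ] (np.float64(0.412813115768932), np.float64(0.07811769041440221))
[[-22,21,9],[-43,45,17],[-63,70,25],[-81,97,32],[-97,125,39],[-110,155,44],[-120,186,48],[-128,219,51],[-132,251,53],[-133,285,53]] [[-0.005,0.003,-0.009],[-0.01,0.005,-0.018],[-0.014,0.008,-0.026],[-0.019,0.011,-0.035],[-0.024,0.014,-0.044],[-0.029,0.016,-0.053],[-0.033,0.019,-0.062],[-0.038,0.022,-0.07],[-0.043,0.025,-0.079],[-0.048,0.027,-0.088]]
[[-1,33,1],[2,66,1],[8,99,-1],[17,131,-3],[28,161,-7],[42,190,-11],[58,218,-17],[76,244,-23],[95,269,-29],[95,269,-29]] [[-0.005,0.003,-0.009],[-0.01,0.005,-0.018],[-0.014,0.008,-0.026],[-0.019,0.011,-0.035],[-0.024,0.014,-0.044],[-0.029,0.016,-0.053],[-0.033,0.019,-0.062],[-0.038,0.022,-0.07],[-0.043,0.025,-0.079],[-0.043,0.025,-0.079]]
[-0.63 -0.29 -0.06  2.09  0.19  0.62  0.84  0.    0.  ] [-0.53 -0.03  0.08  2.31  0.33  0.94  1.16 12.16  2.38]
```

```bash
cat > tr.py <<'E'
from plan import *
g=np.load('grasp.npz');r0=R.from_rotvec(g['rot']);p0=g['pos']+r0.apply([0,0,-.12])
pf=tcp(.01,l,.125);S=Slerp([0,1],R.concatenate([r0,RB]))
c=lambda p:(np.arctan2(p[1],p[0]),np.hypot(p[0],p[1]))
a0,q0=c(p0);a1,q1=c(pf);P,Q=[p0],[r0]
for i in range(1,21):
    u=min(1,i/19);a=a0+(a1-a0)*u;q=q0+(q1-q0)*u+.03*np.sin(np.pi*u**.6);z=p0[2]+(pf[2]-p0[2])*u+.02*np.sin(np.pi*u)
    P.append(np.array([q*np.cos(a),q*np.sin(a),z]));Q.append(S(u))
E
python3 - <<'E'
from tr import *
q=np.array(DATA[4][0])
for i in range(1,21):
    b=ik(P[i],Q[i],q,.02);q=b[0]
    if i%5==0:print(i,P[i],q,round(b[1],2))
for k in(0,10):rows(P[k+1:k+11],Q[k+1:k+11],P[k],Q[k])
E
```

```text
5 [ 0.55 -0.2   0.28] [-0.23 -0.2   0.62  1.98 -0.14  0.87  2.08] 0.0
10 [ 0.57 -0.04  0.28] [-0.3  -0.23  0.35  2.01 -0.01  0.86  1.72] 0.0
15 [0.55 0.11 0.27] [-0.38 -0.25  0.09  2.05  0.1   0.86  1.38] 0.0
20 [0.49 0.22 0.26] [-0.45 -0.26 -0.1   2.08  0.16  0.88  1.12] 0.0
[[-27,18,12],[-47,43,19],[-63,71,25],[-77,100,30],[-88,130,34],[-97,161,36],[-104,193,38],[-108,225,40],[-110,257,40],[-110,289,40]] [[-0.005,0.003,-0.009],[-0.01,0.005,-0.018],[-0.014,0.008,-0.026],[-0.019,0.011,-0.035],[-0.024,0.014,-0.044],[-0.029,0.016,-0.053],[-0.033,0.019,-0.062],[-0.038,0.022,-0.07],[-0.043,0.025,-0.079],[-0.048,0.027,-0.088]]
[[0,32,1],[1,64,1],[5,95,1],[10,126,0],[17,156,-1],[26,186,-3],[36,215,-5],[48,243,-8],[61,271,-11],[61,271,-11]] [[-0.005,0.003,-0.009],[-0.01,0.005,-0.018],[-0.014,0.008,-0.026],[-0.019,0.011,-0.035],[-0.024,0.014,-0.044],[-0.029,0.016,-0.053],[-0.033,0.019,-0.062],[-0.038,0.022,-0.07],[-0.043,0.025,-0.079],[-0.043,0.025,-0.079]]
```

>>> send_rows(
  xyz=[
    [-27, 18, 12],
    [-47, 43, 19],
    [-63, 71, 25],
    [-77, 100, 30],
    [-88, 130, 34],
    [-97, 161, 36],
    [-104, 193, 38],
    [-108, 225, 40],
    [-110, 257, 40],
    [-110, 289, 40],
  ],
  dr=[
    [-0.005, 0.003, -0.009],
    [-0.01, 0.005, -0.018],
    [-0.014, 0.008, -0.026],
    [-0.019, 0.011, -0.035],
    [-0.024, 0.014, -0.044],
    [-0.029, 0.016, -0.053],
    [-0.033, 0.019, -0.062],
    [-0.038, 0.022, -0.07],
    [-0.043, 0.025, -0.079],
    [-0.048, 0.027, -0.088],
  ],
)

```text
time: 6.92
position: [0.5744, -0.0418, 0.2808]
tool_rot: [-0.113, 2.644, 0.027]
ft_force: [0.3, 0.2, -0.6]
grip_width: 0.184
grip_force: 40.0
```

>>> send_rows(
  xyz=[
    [0, 32, 1],
    [1, 64, 1],
    [5, 95, 1],
    [10, 126, 0],
    [17, 156, -1],
    [26, 186, -3],
    [36, 215, -5],
    [48, 243, -8],
    [61, 271, -11],
    [61, 271, -11],
  ],
  dr=[
    [-0.005, 0.003, -0.009],
    [-0.01, 0.005, -0.018],
    [-0.014, 0.008, -0.026],
    [-0.019, 0.011, -0.035],
    [-0.024, 0.014, -0.044],
    [-0.029, 0.016, -0.053],
    [-0.033, 0.019, -0.062],
    [-0.038, 0.022, -0.07],
    [-0.043, 0.025, -0.079],
    [-0.043, 0.025, -0.079],
  ],
)

```text
time: 7.75
position: [0.4893, 0.2277, 0.2603]
tool_rot: [-0.245, 2.662, 0.061]
ft_force: [-0.2, 0.1, -0.3]
grip_width: 0.186
grip_force: 40.0
```

Run:
```python
from plan import *
np.set_printoptions(precision=4,suppress=True)
im=get_image('scene');cv2.imwrite('pics/s1.png',im[:,:,::-1]);a=im[120:320,300:500,::-1]
tp=get_image('top');cv2.imwrite('pics/t1.png',tp[:,:,::-1]);b=tp[130:280,180:330,::-1]
cv2.imwrite('pics/c1.png',np.clip(np.hstack([cv2.resize(x,(400,400),interpolation=cv2.INTER_CUBIC) for x in(a,b)])*1.5,0,255).astype(np.uint8))
s=get_state();p,r=cur();print(s['time'],p,s['joint_positions'],s['grip_width'],s['qd']);print((RB.inv()*r).as_rotvec(),tcp(.01,l,.125))
tip=p+L*r.apply([0,0,1]);print(tip,proj(pose('scene'),[tip]),proj(pose('top'),[tip]))
```

```text
7.85 [0.492  0.2227 0.2609] [-0.4371 -0.2326 -0.1348  2.0591  0.1888  0.8847  1.085 ] 0.18214693899262177 [ 0.0181 -0.0009  0.0488 -0.0043  0.0114  0.0006  0.0033]
[-0.001   0.0009 -0.0026] [0.4922 0.2212 0.2613]
[0.5603 0.2349 0.1245] [[402.3303 233.8843]] [[243.1295 207.0994]]
```

View pics/c1.png

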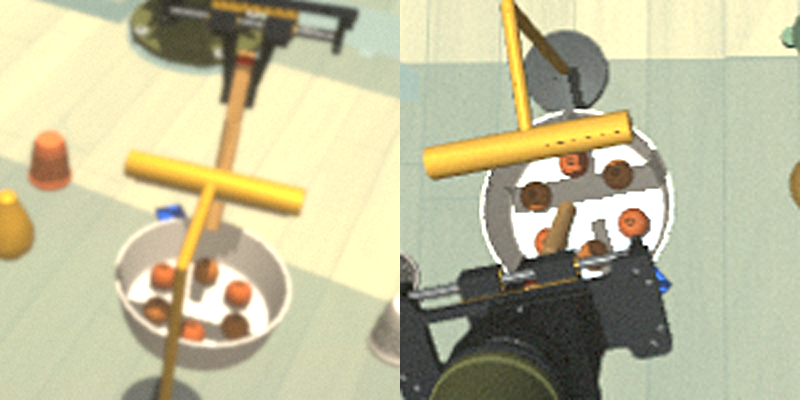

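The measured tip in the top view (242.6,206.9) matches the prediction (243.1,207.1). The rod is over the free middle of the bowl and clear of the bar. Next I'll descend and stir.

Run:
```python
from plan import *
p,r=cur()
Z=[.115,.1,.085,.07,.055,.042,.031,.022,.017,.016]
rows([tcp(.01,l,z) for z in Z],[RB]*10,p,r)
a=tcp(.01,l,.016);e=tcp(.05,l-4,.015)
rows([a+(e-a)*min(1,k/8) for k in range(1,11)],[RB]*10,a,RB)
for c in range(12):
    n=[l-4+60*c+6*k*(68/60 if c==11 else 1) for k in range(0,11)]
    w=[tcp(.05,x,.015) for x in n];X=[(RB.inv().apply(v-w[0])*1e3).round().astype(int).tolist() for v in w[1:]]
    if c<6 or c==11:print(c,json.dumps(X,separators=(',',':')))
```

```text
[[4,-1,8],[11,-1,22],[18,-1,35],[25,-1,49],[32,-1,62],[38,-1,74],[43,-1,83],[47,-1,91],[49,-1,96],[49,-1,97]] [[0.001,-0.001,0.003],[0.001,-0.001,0.003],[0.001,-0.001,0.003],[0.001,-0.001,0.003],[0.001,-0.001,0.003],[0.001,-0.001,0.003],[0.001,-0.001,0.003],[0.001,-0.001,0.003],[0.001,-0.001,0.003],[0.001,-0.001,0.003]]
[[4,-2,-2],[8,-5,-4],[12,-7,-6],[16,-9,-8],[20,-11,-10],[24,-14,-11],[28,-16,-13],[32,-18,-15],[32,-18,-15],[32,-18,-15]] [[0.0,0.0,0.0],[0.0,0.0,0.0],[0.0,0.0,0.0],[0.0,0.0,0.0],[0.0,0.0,0.0],[0.0,0.0,0.0],[0.0,0.0,0.0],[0.0,0.0,0.0],[0.0,0.0,0.0],[0.0,0.0,0.0]]
0 [[-2,-4,1],[-5,-9,3],[-8,-12,4],[-12,-16,6],[-16,-19,8],[-20,-21,10],[-24,-24,12],[-29,-25,15],[-33,-26,17],[-38,-26,19]]
1 [[-5,0,2],[-9,1,5],[-14,2,7],[-18,4,9],[-22,6,11],[-26,9,13],[-30,12,15],[-34,15,17],[-37,19,19],[-39,23,20]]
2 [[-2,5,1],[-4,9,2],[-5,14,3],[-6,20,3],[-7,25,3],[-7,30,3],[-6,35,3],[-5,40,3],[-4,45,2],[-2,50,1]]
3 [[2,4,-1],[5,9,-3],[8,12,-4],[12,16,-6],[16,19,-8],[20,21,-10],[24,24,-12],[29,25,-15],[33,26,-17],[38,26,-19]]
4 [[5,0,-2],[9,-1,-5],[14,-2,-7],[18,-4,-9],[22,-6,-11],[26,-9,-13],[30,-12,-15],[34,-15,-17],[37,-19,-19],[39,-23,-20]]
5 [[2,-5,-1],[4,-9,-2],[5,-14,-3],[6,-20,-3],[7,-25,-3],[7,-30,-3],[6,-35,-3],[5,-40,-3],[4,-45,-2],[2,-50,-1]]
11 [[3,-5,-1],[4,-11,-2],[6,-16,-3],[7,-22,-3],[7,-28,-3],[6,-34,-3],[5,-40,-3],[3,-46,-2],[1,-51,-1],[-2,-56,1]]
```

>>> send_rows(
  xyz=[
    [4, -1, 8],
    [11, -1, 22],
    [18, -1, 35],
    [25, -1, 49],
    [32, -1, 62],
    [38, -1, 74],
    [43, -1, 83],
    [47, -1, 91],
    [49, -1, 96],
    [49, -1, 97],
  ],
  dr=[
    [0, 0, 0],
    [0, 0, 0],
    [0, 0, 0],
    [0, 0, 0],
    [0, 0, 0],
    [0, 0, 0],
    [0, 0, 0],
    [0, 0, 0],
    [0, 0, 0],
    [0, 0, 0],
  ],
)

```text
time: 8.68
position: [0.493, 0.22, 0.1514]
tool_rot: [-0.232, 2.663, 0.055]
ft_force: [-0.2, -1.0, -0.1]
grip_width: 0.185
grip_force: 40.0
```

>>> send_rows(
  xyz=[
    [4, -2, -2],
    [8, -5, -4],
    [12, -7, -6],
    [16, -9, -8],
    [20, -11, -10],
    [24, -14, -11],
    [28, -16, -13],
    [32, -18, -15],
    [32, -18, -15],
    [32, -18, -15],
  ],
  dr=[
    [0, 0, 0],
    [0, 0, 0],
    [0, 0, 0],
    [0, 0, 0],
    [0, 0, 0],
    [0, 0, 0],
    [0, 0, 0],
    [0, 0, 0],
    [0, 0, 0],
    [0, 0, 0],
  ],
)

```text
time: 9.52
position: [0.4619, 0.1968, 0.1521]
tool_rot: [-0.232, 2.66, 0.057]
ft_force: [2.0, -1.0, -0.6]
grip_width: 0.181
grip_force: 40.0
```

Run:
```python
from plan import *
np.set_printoptions(precision=4,suppress=True)
s=get_state();p,r=cur();tip=p+L*r.apply([0,0,1]);v=tip[:2]-C
print(s['time'],tip,np.hypot(*v),np.degrees(np.arctan2(v[1],v[0]))%360,s['joint_positions'],s['ft_force'],(RB.inv()*r).as_rotvec())
```

```text
9.5167 [0.5305 0.209  0.0158] 0.04867002054934678 219.5703285140806 [-0.4215 -0.2251 -0.1443  2.2822  0.2362  0.6559  1.0192] [ 2.0358 -1.0015 -0.6464] [-0.0007 -0.0011  0.0005]
```

>>> send_rows(
  xyz=[
    [-2, -4, 1],
    [-5, -9, 3],
    [-8, -12, 4],
    [-12, -16, 6],
    [-16, -19, 8],
    [-20, -21, 10],
    [-24, -24, 12],
    [-29, -25, 15],
    [-33, -26, 17],
    [-38, -26, 19],
  ],
  dr=[
    [0, 0, 0],
    [0, 0, 0],
    [0, 0, 0],
    [0, 0, 0],
    [0, 0, 0],
    [0, 0, 0],
    [0, 0, 0],
    [0, 0, 0],
    [0, 0, 0],
    [0, 0, 0],
  ],
)

```text
time: 10.35
position: [0.5071, 0.1809, 0.1512]
tool_rot: [-0.234, 2.663, 0.06]
ft_force: [-3.6, 5.9, -0.8]
grip_width: 0.182
grip_force: 40.0
```

>>> send_rows(
  xyz=[
    [-5, 0, 2],
    [-9, 1, 5],
    [-14, 2, 7],
    [-18, 4, 9],
    [-22, 6, 11],
    [-26, 9, 13],
    [-30, 12, 15],
    [-34, 15, 17],
    [-37, 19, 19],
    [-39, 23, 20],
  ],
  dr=[
    [0, 0, 0],
    [0, 0, 0],
    [0, 0, 0],
    [0, 0, 0],
    [0, 0, 0],
    [0, 0, 0],
    [0, 0, 0],
    [0, 0, 0],
    [0, 0, 0],
    [0, 0, 0],
  ],
)

```text
time: 11.18
position: [0.5476, 0.2082, 0.1514]
tool_rot: [-0.232, 2.663, 0.054]
ft_force: [-2.9, -1.4, 1.3]
grip_width: 0.183
grip_force: 40.0
```

>>> send_rows(
  xyz=[
    [-2, 5, 1],
    [-4, 9, 2],
    [-5, 14, 3],
    [-6, 20, 3],
    [-7, 25, 3],
    [-7, 30, 3],
    [-6, 35, 3],
    [-5, 40, 3],
    [-4, 45, 2],
    [-2, 50, 1],
  ],
  dr=[
    [0, 0, 0],
    [0, 0, 0],
    [0, 0, 0],
    [0, 0, 0],
    [0, 0, 0],
    [0, 0, 0],
    [0, 0, 0],
    [0, 0, 0],
    [0, 0, 0],
    [0, 0, 0],
  ],
)

```text
time: 12.02
position: [0.5401, 0.2573, 0.1511]
tool_rot: [-0.231, 2.664, 0.053]
ft_force: [-3.6, -2.9, 0.3]
grip_width: 0.184
grip_force: 40.0
```

```bash
cat > chk.py <<'E'
from plan import *
np.set_printoptions(precision=4,suppress=True)
s=get_state();p,r=cur();tip=p+L*r.apply([0,0,1]);v=tip[:2]-C
print(s['time'],tip,np.hypot(*v),np.degrees(np.arctan2(v[1],v[0]))%360,s['joint_positions'],s['ft_force'],(RB.inv()*r).as_rotvec(),s['grip_width'])
E
python3 chk.py
```

```text
12.0167 [0.6082 0.269  0.0146] 0.04956092188276448 35.74372326037413 [-0.4645  0.0044 -0.1358  2.0811  0.3181  0.6495  0.9289] [-3.5597 -2.9302  0.2719] [0.0022 0.0024 0.0009] 0.18434802327408348
```

Tracking is good and the forces are small. I'll carry on with the rounds.

>>> send_rows(
  xyz=[
    [2, 4, -1],
    [5, 9, -3],
    [8, 12, -4],
    [12, 16, -6],
    [16, 19, -8],
    [20, 21, -10],
    [24, 24, -12],
    [29, 25, -15],
    [33, 26, -17],
    [38, 26, -19],
  ],
  dr=[
    [0, 0, 0],
    [0, 0, 0],
    [0, 0, 0],
    [0, 0, 0],
    [0, 0, 0],
    [0, 0, 0],
    [0, 0, 0],
    [0, 0, 0],
    [0, 0, 0],
    [0, 0, 0],
  ],
)

```text
time: 12.85
position: [0.4964, 0.2738, 0.1529]
tool_rot: [-0.229, 2.659, 0.051]
ft_force: [5.1, -7.6, 4.6]
grip_width: 0.183
grip_force: 40.0
```

>>> send_rows(
  xyz=[
    [5, 0, -2],
    [9, -1, -5],
    [14, -2, -7],
    [18, -4, -9],
    [22, -6, -11],
    [26, -9, -13],
    [30, -12, -15],
    [34, -15, -17],
    [37, -19, -19],
    [39, -23, -20],
  ],
  dr=[
    [0, 0, 0],
    [0, 0, 0],
    [0, 0, 0],
    [0, 0, 0],
    [0, 0, 0],
    [0, 0, 0],
    [0, 0, 0],
    [0, 0, 0],
    [0, 0, 0],
    [0, 0, 0],
  ],
)

```text
time: 13.68
position: [0.4567, 0.248, 0.1544]
tool_rot: [-0.233, 2.655, 0.061]
ft_force: [5.9, -1.2, 1.2]
grip_width: 0.182
grip_force: 40.0
```

>>> send_rows(
  xyz=[
    [2, -5, -1],
    [4, -9, -2],
    [5, -14, -3],
    [6, -20, -3],
    [7, -25, -3],
    [7, -30, -3],
    [6, -35, -3],
    [5, -40, -3],
    [4, -45, -2],
    [2, -50, -1],
  ],
  dr=[
    [0, 0, 0],
    [0, 0, 0],
    [0, 0, 0],
    [0, 0, 0],
    [0, 0, 0],
    [0, 0, 0],
    [0, 0, 0],
    [0, 0, 0],
    [0, 0, 0],
    [0, 0, 0],
  ],
)

```text
time: 14.52
position: [0.4628, 0.1984, 0.153]
tool_rot: [-0.234, 2.657, 0.061]
ft_force: [3.4, 1.5, 1.7]
grip_width: 0.183
grip_force: 40.0
```

```bash
python3 chk.py; python3 -c "
from h import *
a=get_image('scene');cv2.imwrite('pics/s2.png',a[:,:,::-1])
m=a[225:300,350:455].astype(int);b=((m[...,0]>1.7*m[...,2])&(m[...,0]-m[...,1]>35)).astype(np.uint8)
n,_,st,ce=cv2.connectedComponentsWithStats(b);print([(st[i,4],(ce[i]+[350,225]).round().tolist()) for i in range(1,n) if st[i,4]>12])"
```

```text
14.5167 [0.5317 0.2112 0.0169] 0.04635152731731115 218.46859469545285 [-0.4866 -0.2262 -0.0866  2.283   0.2583  0.6569  1.0002] [3.4267 1.5018 1.6549] [-0.0038 -0.0042 -0.0002] 0.18300365334644622
[(np.int32(206), [396.0, 240.0]), (np.int32(113), [415.0, 252.0]), (np.int32(89), [424.0, 274.0]), (np.int32(15), [382.0, 283.0]), (np.int32(73), [411.0, 287.0])]
```

>>> send_rows(
  xyz=[
    [-2, -4, 1],
    [-4, -9, 2],
    [-7, -13, 3],
    [-11, -17, 5],
    [-15, -20, 7],
    [-19, -22, 9],
    [-24, -25, 11],
    [-29, -26, 14],
    [-33, -27, 17],
    [-38, -27, 19],
  ],
  dr=[
    [0, 0, 0],
    [0, 0, 0],
    [0, 0, 0],
    [0, 0, 0],
    [0, 0, 0],
    [0, 0, 0],
    [0, 0, 0],
    [0, 0, 0],
    [0, 0, 0],
    [0, 0, 0],
  ],
)

```text
time: 15.4
position: [0.5084, 0.1775, 0.1513]
tool_rot: [-0.233, 2.663, 0.056]
ft_force: [-0.1, 0.2, -0.2]
grip_width: 0.183
grip_force: 40.0
```

>>> send_rows(
  xyz=[
    [-5, 0, 2],
    [-9, 1, 5],
    [-14, 2, 7],
    [-18, 4, 9],
    [-22, 6, 11],
    [-26, 9, 13],
    [-30, 12, 15],
    [-34, 15, 17],
    [-37, 19, 19],
    [-39, 23, 20],
  ],
  dr=[
    [0, 0, 0],
    [0, 0, 0],
    [0, 0, 0],
    [0, 0, 0],
    [0, 0, 0],
    [0, 0, 0],
    [0, 0, 0],
    [0, 0, 0],
    [0, 0, 0],
    [0, 0, 0],
  ],
)

```text
time: 16.23
position: [0.5446, 0.2087, 0.1491]
tool_rot: [-0.234, 2.668, 0.056]
ft_force: [-4.9, 2.5, -0.8]
grip_width: 0.182
grip_force: 40.0
```

>>> send_rows(
  xyz=[
    [-2, 5, 1],
    [-4, 9, 2],
    [-5, 14, 3],
    [-6, 20, 3],
    [-7, 25, 3],
    [-7, 30, 3],
    [-6, 35, 3],
    [-5, 40, 3],
    [-4, 45, 2],
    [-2, 50, 1],
  ],
  dr=[
    [0, 0, 0],
    [0, 0, 0],
    [0, 0, 0],
    [0, 0, 0],
    [0, 0, 0],
    [0, 0, 0],
    [0, 0, 0],
    [0, 0, 0],
    [0, 0, 0],
    [0, 0, 0],
  ],
)

```text
time: 17.07
position: [0.5419, 0.2586, 0.1529]
tool_rot: [-0.233, 2.659, 0.059]
ft_force: [0.4, 0.5, -0.4]
grip_width: 0.18
grip_force: 40.0
```

>>> send_rows(
  xyz=[
    [2, 4, -1],
    [5, 9, -3],
    [8, 12, -4],
    [12, 16, -6],
    [16, 19, -8],
    [20, 21, -10],
    [24, 24, -12],
    [29, 25, -15],
    [33, 26, -17],
    [38, 26, -19],
  ],
  dr=[
    [0, 0, 0],
    [0, 0, 0],
    [0, 0, 0],
    [0, 0, 0],
    [0, 0, 0],
    [0, 0, 0],
    [0, 0, 0],
    [0, 0, 0],
    [0, 0, 0],
    [0, 0, 0],
  ],
)

```text
time: 17.9
position: [0.4983, 0.2782, 0.1566]
tool_rot: [-0.233, 2.65, 0.064]
ft_force: [3.8, -2.1, 6.0]
grip_width: 0.179
grip_force: 40.0
```

>>> send_rows(
  xyz=[
    [5, 0, -2],
    [9, -1, -5],
    [14, -2, -7],
    [18, -4, -9],
    [22, -6, -11],
    [26, -9, -13],
    [30, -12, -15],
    [34, -15, -17],
    [37, -19, -19],
    [39, -23, -20],
  ],
  dr=[
    [0, 0, 0],
    [0, 0, 0],
    [0, 0, 0],
    [0, 0, 0],
    [0, 0, 0],
    [0, 0, 0],
    [0, 0, 0],
    [0, 0, 0],
    [0, 0, 0],
    [0, 0, 0],
  ],
)

```text
time: 18.73
position: [0.4554, 0.2463, 0.1524]
tool_rot: [-0.235, 2.659, 0.059]
ft_force: [3.7, 1.4, 1.1]
grip_width: 0.181
grip_force: 40.0
```

>>> send_rows(
  xyz=[
    [3, -5, -1],
    [4, -11, -2],
    [6, -16, -3],
    [7, -22, -3],
    [7, -28, -3],
    [6, -34, -3],
    [5, -40, -3],
    [3, -46, -2],
    [1, -51, -1],
    [-2, -56, 1],
  ],
  dr=[
    [0, 0, 0],
    [0, 0, 0],
    [0, 0, 0],
    [0, 0, 0],
    [0, 0, 0],
    [0, 0, 0],
    [0, 0, 0],
    [0, 0, 0],
    [0, 0, 0],
    [0, 0, 0],
  ],
)

```text
time: 19.57
position: [0.4691, 0.1934, 0.1541]
tool_rot: [-0.234, 2.655, 0.064]
ft_force: [3.9, 4.8, 1.0]
grip_width: 0.182
grip_force: 40.0
```

```bash
python3 chk.py
```

```text
19.5667 [0.5382 0.2065 0.0182] 0.04483895623865777 228.39823254225712 [-0.5464 -0.2244 -0.0125  2.2804  0.2737  0.6545  1.0064] [3.9093 4.8208 1.0185] [-0.0057 -0.0065 -0.0003] 0.18212685148323918
```

Run:
```python
from plan import *
p,r=cur()
rows([tcp(q,225,z) for q,z in((.046,.024),(.044,.036),(.041,.048),(.036,.06),(.03,.072),(.024,.086),(.018,.1),(.012,.113),(.01,.125),(.01,.125))],[RB]*10,p,r)
```

```text
[[-1,2,-6],[-8,4,-16],[-16,5,-26],[-25,8,-34],[-35,12,-43],[-46,15,-53],[-57,19,-63],[-67,22,-72],[-74,23,-82],[-74,23,-82]] [[0.006,0.006,0.0],[0.006,0.006,0.0],[0.006,0.006,0.0],[0.006,0.006,0.0],[0.006,0.006,0.0],[0.006,0.006,0.0],[0.006,0.006,0.0],[0.006,0.006,0.0],[0.006,0.006,0.0],[0.006,0.006,0.0]]
```

>>> send_rows(
  xyz=[
    [-1, 2, -6],
    [-8, 4, -16],
    [-16, 5, -26],
    [-25, 8, -34],
    [-35, 12, -43],
    [-46, 15, -53],
    [-57, 19, -63],
    [-67, 22, -72],
    [-74, 23, -82],
    [-74, 23, -82],
  ],
  dr=[
    [0, 0, 0],
    [0, 0, 0],
    [0, 0, 0],
    [0, 0, 0],
    [0, 0, 0],
    [0, 0, 0],
    [0, 0, 0],
    [0, 0, 0],
    [0, 0, 0],
    [0, 0, 0],
  ],
)

```text
time: 20.4
position: [0.4924, 0.2191, 0.2605]
tool_rot: [-0.232, 2.66, 0.059]
ft_force: [1.1, -0.2, 1.1]
grip_width: 0.182
grip_force: 40.0
```

```bash
python3 chk.py
python3 - <<'E'
from plan import *
im=get_image('scene');cv2.imwrite('pics/s3.png',im[:,:,::-1]);a=im[120:320,300:500,::-1]
tp=get_image('top');cv2.imwrite('pics/t3.png',tp[:,:,::-1]);b=tp[130:280,180:330,::-1]
cv2.imwrite('pics/c3.png',np.clip(np.hstack([cv2.resize(x,(400,400),interpolation=cv2.INTER_CUBIC) for x in(a,b)])*1.5,0,255).astype(np.uint8))
p,r=cur();z=r.apply([0,0,1])
for n in('scene','top'):print(n,proj(pose(n),[p+k*z for k in(L,.08,.03)]).round(1).tolist())
E
```

```text
20.4 [0.561  0.2315 0.1243] 0.011026704253636617 230.71803479698485 [-0.5667 -0.2411 -0.0172  2.0687  0.2289  0.8874  1.0544] [ 1.1406 -0.1687  1.0542] [-0.0017 -0.0019  0.0006] 0.18213280906365586
scene [[400.3, 233.9], [407.1, 201.3], [412.0, 178.2]]
top [[245.4, 207.6], [241.7, 218.5], [238.8, 227.1]]
```

View pics/c3.png

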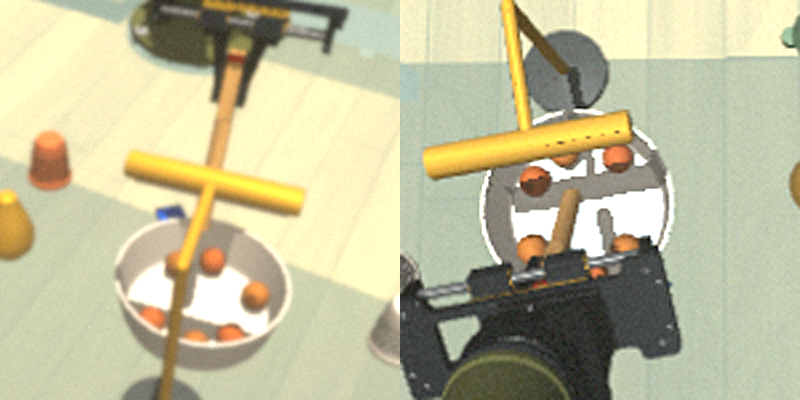

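All six beads are in the bowl, at crop (535,180), (567,158), (617,157), (532,248), (598,272) and (625,243). The rod tip, near (571,197), looks about 3 px off the prediction. I'll measure whether the rod pitched or slid in the grip.

Run:
```python
from h import *
for t in('t1','t3'):
    a=cv2.imread(f'pics/{t}.png').astype(int);print(t)
    for y in range(198,226,2):
        b=a[y,225:262];m=(b[:,2]-b[:,0]>25)&(b[:,2]>60)&(b[:,2]-b[:,1]<50);x=np.nonzero(m)[0]+225;print(y,x.tolist())
for t in('s1','s3'):
    a=cv2.imread(f'pics/{t}.png').astype(int);print(t)
    for y in(150,160,170,180,190,222,226,228,230,232,234,236,238,240):
        b=a[y,392:430];m=(b[:,2]-b[:,0]>38)&(b[:,2]-b[:,1]>12);x=np.nonzero(m)[0]+392;print(y,x.tolist())
```

```text
t1
198 [229, 232, 258, 259, 260, 261]
200 [227, 228, 229, 230, 231, 232, 233, 234, 235, 260, 261]
202 [226, 227, 231, 232, 233, 234, 235]
204 [226, 227, 228, 230, 231, 232, 233, 234, 235]
206 [226, 227, 228, 229, 230, 231, 232, 233, 234, 235, 240, 241, 242, 243, 244]
208 [228, 229, 230, 231, 232, 233, 239, 240, 241, 242, 243, 244, 245]
210 [239, 240, 241, 242, 243, 244]
212 [238, 239, 240, 241, 242, 243]
214 [237, 238, 239, 240, 241, 242, 243]
216 [236, 237, 238, 239, 240, 241, 242]
218 [231, 235, 236, 237, 238, 239, 240, 241, 242]
220 [230, 234, 235, 236, 237, 238, 239, 240, 241, 251, 254]
222 [234, 235, 236, 237, 238, 239, 240, 241, 248, 250, 251, 252, 253, 254, 255]
224 [231, 232, 233, 234, 235, 236, 237, 247, 251, 253, 254, 255, 256, 257]
t3
198 [225, 226, 227, 229, 230, 231, 232, 233, 234, 235]
200 [225, 226, 230, 231, 232, 233, 234]
202 [227, 228, 229, 230, 231, 232, 233, 241, 242, 243, 244, 245, 246]
204 [240, 241, 242, 243, 244, 245, 246, 247]
206 [240, 241, 242, 243, 244, 245, 246]
208 [240, 241, 242, 243, 244, 245]
210 [239, 240, 241, 242, 243, 244, 245]
212 [239, 240, 241,
[... 1901 characters left out ...]
 400, 401, 402, 403, 404, 405, 406, 407, 408, 410, 425, 426, 427, 428, 429]
226 [395, 396, 397, 398, 399, 400, 401, 402, 403, 404, 405, 406, 407, 408, 409, 417, 418, 421, 422, 424, 425, 426, 428]
228 [395, 396, 397, 398, 399, 400, 401, 402, 403, 404, 405, 406, 411, 415, 416, 419, 420, 422, 423, 424, 425]
230 [395, 396, 397, 398, 399, 400, 401, 402, 403, 404, 405, 416, 417, 420, 421, 423, 425, 426]
232 [394, 395, 396, 397, 398, 399, 400, 401, 402, 403, 404]
234 [393, 394, 395, 396, 397, 398, 399, 400, 401, 402, 403, 404, 429]
236 [392, 393, 394, 395, 396, 397, 398, 399, 400, 401, 426]
238 [392, 393, 394, 395, 396, 397, 398, 399, 400, 427, 428, 429]
240 [392, 393, 394, 395, 396, 397, 398, 399]
```

```bash
cat > axis.py <<'E'
from h import *
def runs(img,rows,x0,x1,f):
    a=cv2.imread(img).astype(int);o=[]
    for y in rows:
        b=a[y,x0:x1];x=np.nonzero(f(b))[0]+x0
        if len(x):
            g=max(np.split(x,np.nonzero(np.diff(x)>1)[0]+1),key=len);o.append([g.mean(),y])
    return np.array(o,float)
def plane(P,uv):
    o,d=ray(P,uv);n=np.linalg.svd(d)[2][2];return o,n
def axis(t,s,tr,sr,tx=(235,250),sx=(400,430)):
    a=runs(t,tr,*tx,lambda b:(b[:,2]-b[:,0]>25)&(b[:,2]>60)&(b[:,2]-b[:,1]<50))
    b=runs(s,sr,*sx,lambda b:(b[:,2]-b[:,0]>38)&(b[:,2]-b[:,1]>12))
    fl=lambda q:np.c_[np.polyval(np.polyfit(q[:,1],q[:,0],1),q[:,1]),q[:,1]]
    o1,n1=plane(pose('top'),fl(a));o2,n2=plane(pose('scene'),fl(b))
    d=np.cross(n1,n2);d/=np.linalg.norm(d);d*=np.sign(d[2])
    p=np.linalg.lstsq(np.array([n1,n2,[0,0,1]]),np.array([n1@o1,n2@o2,.2]),rcond=None)[0]
    return d,p
if __name__=='__main__':
    np.set_printoptions(precision=4,suppress=True)
    for t,s,r in(('t1','s1',range(208,219,1)),('t3','s3',range(204,219,1))):
        d,p=axis(f'pics/{t}.png',f'pics/{s}.png',r,range(150,186,2));print(d,np.degrees(np.arccos(d[2])),np.degrees(np.arctan2(-d[1],-d[0])),p)
    from plan import RB
    q,r=cur();z=r.apply([0,0,1]);print(-z,q+z*(.2-q[2])/z[2])
    # tip of rod from the top view end pixel on each axis
E
python3 axis.py
```

```text
[-0.4051 -0.0868  0.9101] 24.47579916050344 12.091173957561084 [0.518  0.2325 0.2   ]
[-0.495  -0.0971  0.8635] 30.29287780821581 11.09557475539265 [0.5289 0.2246 0.2   ]
[-0.45 -0.08  0.89] [0.52 0.22 0.2 ]
```

Run:
```python
from h import *
s=get_state();im=get_image('wrist');cv2.imwrite('pics/w4.png',im[:,:,::-1])
P=pose('wrist',s);p,r=cur()
for dl in(0,.05,.1):
    print(dl,proj(P,[p+r.apply([-np.sin(dl)*k,0,np.cos(dl)*k]) for k in(.153,.1,.05,.03)]).round(1).tolist())
a=im.astype(int)
for y in range(130,250,4):
    b=a[y,290:360];m=(b[:,0]-b[:,2]>25)&(b[:,0]<190);x=np.nonzero(m)[0]+290
    print(y,(len(x),x.min(),x.max()) if len(x) else 0,a[y,322].tolist(),end=' | ')
```

```text
0 [[324.8, 186.2], [324.7, 199.4], [324.7, 217.8], [324.7, 227.8]]
0.05 [[324.8, 193.0], [324.7, 204.7], [324.7, 221.0], [324.7, 229.9]]
0.1 [[324.8, 199.8], [324.7, 210.0], [324.7, 224.2], [324.7, 232.0]]
130 (1, np.int64(315), np.int64(315)) [136, 126, 112] | 134 (2, np.int64(315), np.int64(326)) [132, 124, 113] | 138 (2, np.int64(316), np.int64(325)) [134, 123, 114] | 142 0 [249, 242, 229] | 146 0 [254, 252, 244] | 150 0 [134, 124, 114] | 154 0 [134, 124, 111] | 158 0 [134, 124, 113] | 162 (6, np.int64(290), np.int64(359)) [134, 125, 113] | 166 (24, np.int64(294), np.int64(359)) [197, 183, 166] | 170 (29, np.int64(295), np.int64(359)) [178, 164, 149] | 174 (43, np.int64(290), np.int64(359)) [202, 186, 167] | 178 (24, np.int64(290), np.int64(347)) [196, 181, 163] | 182 (23, np.int64(290), np.int64(359)) [175, 162, 147] | 186 (47, np.int64(290), np.int64(359)) [171, 159, 141] | 190 (57, np.int64(290), np.int64(358)) [143, 127, 111] | 194 (70, np.int64(290), np.int64(359)) [94, 71, 46] | 198 (68, np.int64(290), np.int64(359)) [94, 70, 43] | 202 (64, np.int64(290), np.int64(358)) [97, 74, 45] | 206 (56, np.int64(297), np.int64(359)) [98, 73, 47] | 210 (47, np.int64(307), np.int64(358)) [99, 75, 47] | 214 (23, np.int64(305), np.int64(336)) [99, 75, 47] | 218 (23, np.int64(315), np.int64(356)) [97, 75, 45] | 222 (27, np.int64(298), np.int64(336)) [97, 74, 46] | 226 (27, np.int64(296), np.int64(354)) [94, 72, 43] | 230 (28, np.int64(295), np.int64(355)) [90, 69, 40] | 234 (29, np.int64(312), np.int64(356)) [92, 68, 44] | 238 (30, np.int64(311), np.int64(359)) [92, 69, 42] | 242 (30, np.int64(311), np.int64(340)) [90, 67, 38] | 246 (31, np.int64(310), np.int64(340)) [83, 66, 43] |
```

Two independent measurements, the axis from two views and the tip in the wrist view, agree that the rod pitched about 5° further forward in the grip. I'll make up for that by tilting the tool about 25° at the stand.

```bash
cat > back.py <<'E'
from plan import *
g=np.load('grasp.npz');rg=R.from_rotvec(g['rot']);d=-rg.apply([0,0,1])
DL=.09;RS=rg*R.from_rotvec([0,DL,0]);  # sign checked below
nrm=-rg.apply([1,0,0])  # outward from back wall
E
python3 - <<'E'
from back import *
print(RS.apply([0,0,1]),rg.apply([0,0,1]),(RS*R.from_rotvec([0,-DL,0])).apply([0,0,1]),nrm)
RSx=RS if RS.apply([0,0,1])[2]<rg.apply([0,0,1])[2] else None;print(RSx is not None)
p0,r0=cur();pf=g['pos']+.125*d+.002*nrm
S=Slerp([0,1],R.concatenate([r0,RS]));c=lambda p:(np.arctan2(p[1],p[0]),np.hypot(p[0],p[1]))
a0,q0=c(p0);a1,q1=c(pf);P,Q=[p0],[r0]
for i in range(1,21):
    u=min(1,i/19);a=a0+(a1-a0)*u;q=q0+(q1-q0)*u+.03*np.sin(np.pi*(1-(1-u)**.6));z=p0[2]+(pf[2]-p0[2])*u+.02*np.sin(np.pi*u)
    P.append(np.array([q*np.cos(a),q*np.sin(a),z]));Q.append(S(u))
q=get_state()['joint_positions']
for i in range(1,21):
    b=ik(P[i],Q[i],q,.02);q=b[0]
    if i%5==0:print(i,P[i],q,round(b[1],2))
for k in range(6):
    b=ik(pf+(g['pos']-pf)*k/5,RS,q,.02);q=b[0]
print(q,b[1:])
for k in(0,10):rows(P[k+1:k+11],Q[k+1:k+11],P[k],Q[k])
E
```

```text
[ 0.42 -0.01 -0.91] [ 0.5  -0.01 -0.87] [ 0.5  -0.01 -0.87] [ 0.87 -0.01  0.5 ]
True
5 [0.55 0.08 0.27] [-0.49 -0.24  0.25  2.03  0.11  0.89  1.42] 0.0
10 [ 0.57 -0.08  0.28] [-0.41 -0.2   0.5   1.96 -0.    0.92  1.76] 0.0
15 [ 0.54 -0.23  0.28] [-0.32 -0.16  0.75  1.92 -0.12  0.96  2.1 ] 0.0
20 [ 0.45 -0.33  0.27] [-0.24 -0.2   0.91  1.94 -0.14  1.    2.31] 0.0
[-0.22  0.11  0.96  1.99 -0.52  0.83  2.59] (np.float64(0.0038676734240048836), np.float64(0.0008677944824166785))
[[-11,-28,1],[-21,-57,2],[-29,-87,2],[-36,-117,2],[-41,-147,2],[-44,-178,0],[-45,-210,-1],[-45,-241,-3],[-42,-273,-6],[-37,-304,-9]] [[0.004,0.002,0.009],[0.009,0.004,0.018],[0.013,0.006,0.027],[0.017,0.007,0.036],[0.022,0.009,0.045],[0.026,0.011,0.054],[0.03,0.013,0.063],[0.035,0.015,0.072],[0.039,0.017,0.081],[0.043,0.019,0.09]]
[[4,-32,-2],[11,-63,-5],[20,-94,-8],[31,-124,-11],[45,-153,-16],[61,-180,-21],[79,-206,-27],[101,-229,-35],[130,-244,-46],[130,-244,-46]] [[0.004,0.002,0.009],[0.009,0.004,0.018],[0.013,0.006,0.027],[0.017,0.007,0.036],[0.022,0.009,0.045],[0.026,0.011,0.054],[0.03,0.013,0.063],[0.035,0.015,0.072],[0.039,0.017,0.081],[0.039,0.017,0.081]]
```

>>> send_rows(
  xyz=[
    [-11, -28, 1],
    [-21, -57, 2],
    [-29, -87, 2],
    [-36, -117, 2],
    [-41, -147, 2],
    [-44, -178, 0],
    [-45, -210, -1],
    [-45, -241, -3],
    [-42, -273, -6],
    [-37, -304, -9],
  ],
  dr=[
    [0.004, 0.002, 0.009],
    [0.009, 0.004, 0.018],
    [0.013, 0.006, 0.027],
    [0.017, 0.007, 0.036],
    [0.022, 0.009, 0.045],
    [0.026, 0.011, 0.054],
    [0.03, 0.013, 0.063],
    [0.035, 0.015, 0.072],
    [0.039, 0.017, 0.081],
    [0.043, 0.019, 0.09],
  ],
)

```text
time: 21.38
position: [0.572, -0.0777, 0.2815]
tool_rot: [-0.099, 2.69, 0.026]
ft_force: [0.5, 0.2, -0.2]
grip_width: 0.181
grip_force: 40.0
```

>>> send_rows(
  xyz=[
    [4, -32, -2],
    [11, -63, -5],
    [20, -94, -8],
    [31, -124, -11],
    [45, -153, -16],
    [61, -180, -21],
    [79, -206, -27],
    [101, -229, -35],
    [130, -244, -46],
    [130, -244, -46],
  ],
  dr=[
    [0.004, 0.002, 0.009],
    [0.009, 0.004, 0.018],
    [0.013, 0.006, 0.027],
    [0.017, 0.007, 0.036],
    [0.022, 0.009, 0.045],
    [0.026, 0.011, 0.054],
    [0.03, 0.013, 0.063],
    [0.035, 0.015, 0.072],
    [0.039, 0.017, 0.081],
    [0.039, 0.017, 0.081],
  ],
)

```text
time: 22.22
position: [0.4479, -0.3347, 0.2648]
tool_rot: [0.035, 2.71, -0.003]
ft_force: [0.1, -0.6, -1.0]
grip_width: 0.18
grip_force: 40.0
```

Run:
```python
from back import *
np.set_printoptions(precision=4,suppress=True)
for n in('top','scene'):
    im=get_image(n);cv2.imwrite(f'pics/{n}5.png',im[:,:,::-1])
im=get_image('top');s=get_state();print(s['time'],s['position'],s['joint_positions'],s['qd'])
p,r=cur();print((RS.inv()*r).as_rotvec(),g['pos']+.125*d+.002*nrm)
for n in('top','scene'):print(n,proj(pose(n),[p-k*d for k in(.153,.1,.03,-.037)]).round(1).tolist())
t=cv2.imread('pics/top5.png');c=cv2.imread('pics/scene5.png')
cv2.imwrite('pics/c5.png',np.clip(np.hstack([cv2.resize(t[150:250,390:490],(400,400),interpolation=2),cv2.resize(c[90:210,160:280],(400,400),interpolation=2)])*1.5,0,255).astype(np.uint8))
```

```text
22.3667 [ 0.454  -0.3289  0.2661] [-0.2285 -0.2328  0.878   1.956  -0.0984  0.9895  2.262 ] [-0.0195  0.015  -0.0267 -0.0084 -0.0033 -0.0021  0.0005]
[-0.0027 -0.001   0.001 ] [ 0.4538 -0.3306  0.2659]
top [[477.3, 215.3], [486.3, 225.0], [499.8, 239.5], [514.8, 255.8]]
scene [[209.5, 150.5], [213.3, 131.1], [218.5, 104.7], [223.5, 78.7]]
```

View pics/c5.png

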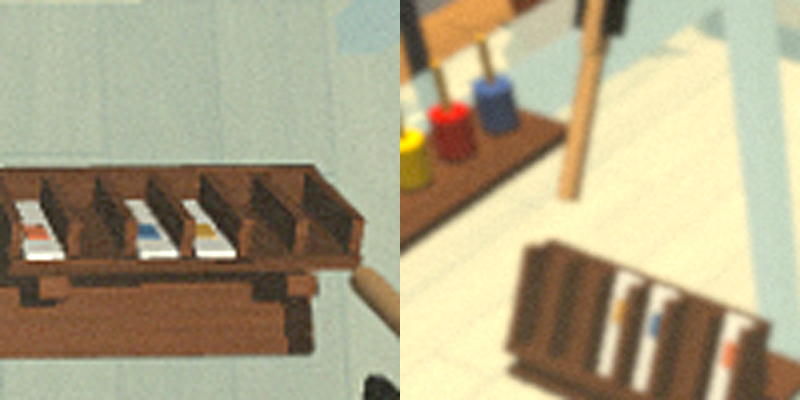

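The rod tip is at top-view pixel (479,217) and scene pixel (210,149), in line with its empty end groove and about 4 mm short of nominal. The cards haven't moved. I'll slide it in along the lean.

Run:
```python
from back import *
p,r=cur();K=[.125,.115,.103,.09,.077,.064,.051,.04,.03,.03]
rows([g['pos']+k*d+.002*nrm for k in K],[RS]*10,p,r)
```

```text
[[0,-2,0],[-1,-2,10],[-2,-2,22],[-3,-2,35],[-4,-2,48],[-5,-2,61],[-6,-2,74],[-7,-2,85],[-8,-2,95],[-8,-2,95]] [[0.003,0.001,-0.001],[0.003,0.001,-0.001],[0.003,0.001,-0.001],[0.003,0.001,-0.001],[0.003,0.001,-0.001],[0.003,0.001,-0.001],[0.003,0.001,-0.001],[0.003,0.001,-0.001],[0.003,0.001,-0.001],[0.003,0.001,-0.001]]
```

>>> send_rows(
  xyz=[
    [0, -2, 0],
    [-1, -2, 10],
    [-2, -2, 22],
    [-3, -2, 35],
    [-4, -2, 48],
    [-5, -2, 61],
    [-6, -2, 74],
    [-7, -2, 85],
    [-8, -2, 95],
    [-8, -2, 95],
  ],
  dr=[
    [0.003, 0.001, -0.001],
    [0.003, 0.001, -0.001],
    [0.003, 0.001, -0.001],
    [0.003, 0.001, -0.001],
    [0.003, 0.001, -0.001],
    [0.003, 0.001, -0.001],
    [0.003, 0.001, -0.001],
    [0.003, 0.001, -0.001],
    [0.003, 0.001, -0.001],
    [0.003, 0.001, -0.001],
  ],
)

```text
time: 23.2
position: [0.5027, -0.3299, 0.1814]
tool_rot: [0.016, 2.712, -0.006]
ft_force: [1.1, 1.1, -0.1]
grip_width: 0.18
grip_force: 40.0
```

```bash
cat > chk2.py <<'E'
from back import *
np.set_printoptions(precision=4,suppress=True)
s=get_state();p,r=cur();e=p-g['pos'];print(s['time'],p,'along',e@d*1e3,'out',e@nrm*1e3,'lat',e[1]*1e3,(RS.inv()*r).as_rotvec(),s['joint_positions'],'F axial',s['ft_force']@d,'Fn',s['ft_force']@nrm,s['ft_force'],s['torque'])
E
python3 chk2.py
python3 - <<'E'
from back import *
for n in('top','scene'):
    im=get_image(n);cv2.imwrite(f'pics/{n}6.png',im[:,:,::-1])
p,r=cur()
K=[.026,.022,.018,.014,.010,.007,.004,.004,.004,.004]
rows([g['pos']+k*d for k in K],[RS]*10,p,r)
E
```

```text
23.2 [ 0.5027 -0.3299  0.1814] along 27.34813273455592 out 2.082219542474373 lat 1.542241672975453 [ 0.0009  0.0034 -0.0038] [-0.3019  0.0205  1.0149  1.9949 -0.3916  0.8352  2.4893] F axial -0.6257044984817165 Fn 0.8791943487007982 [ 1.0912  1.0801 -0.1023] [0.1564 0.2133 0.014 ]
[[2,0,3],[2,0,7],[1,0,11],[1,0,15],[1,0,19],[0,0,22],[0,0,25],[0,0,25],[0,0,25],[0,0,25]] [[-0.002,-0.002,0.003],[-0.002,-0.002,0.003],[-0.002,-0.002,0.003],[-0.002,-0.002,0.003],[-0.002,-0.002,0.003],[-0.002,-0.002,0.003],[-0.002,-0.002,0.003],[-0.002,-0.002,0.003],[-0.002,-0.002,0.003],[-0.002,-0.002,0.003]]
```

>>> send_rows(
  xyz=[
    [1, 0, 3],
    [2, 0, 7],
    [1, 0, 11],
    [1, 0, 15],
    [1, 0, 19],
    [0, 0, 22],
    [0, 0, 25],
    [0, 0, 25],
    [0, 0, 25],
    [0, 0, 25],
  ],
  dr=[
    [0, 0, 0],
    [0, 0, 0],
    [0, 0, 0],
    [0, 0, 0],
    [0, 0, 0],
    [0, 0, 0],
    [0, 0, 0],
    [0, 0, 0],
    [0, 0, 0],
    [0, 0, 0],
  ],
)

```text
time: 24.13
position: [0.5127, -0.3323, 0.1617]
tool_rot: [0.02, 2.707, -0.007]
ft_force: [4.4, 0.4, -1.6]
grip_width: 0.184
grip_force: 40.0
```

```bash
python3 chk2.py
```

```text
24.1333 [ 0.5127 -0.3323  0.1617] along 5.2719357109004354 out 0.9663427276016001 lat -0.8315403492997753 [ 0.0021 -0.0015 -0.0012] [-0.2792  0.0914  1.0131  2.0004 -0.4958  0.8105  2.5694] F axial -3.570055542707801 Fn 2.9977780787523804 [ 4.3874  0.4109 -1.5946] [-0.118  -0.9521 -0.0703]
```

>>> send_rows(
  xyz=[
    [-1, 0, 1],
    [-1, 0, 2],
    [-1, 0, 3],
    [-1, 0, 4],
    [-1, 0, 5],
    [-1, 0, 6],
    [-1, 0, 7],
    [-1, 0, 7],
    [-1, 0, 7],
    [-1, 0, 7],
  ],
  dr=[
    [0, 0, 0],
    [0, 0, 0],
    [0, 0, 0],
    [0, 0, 0],
    [0, 0, 0],
    [0, 0, 0],
    [0, 0, 0],
    [0, 0, 0],
    [0, 0, 0],
    [0, 0, 0],
  ],
)

```text
time: 24.97
position: [0.5158, -0.3328, 0.1567]
tool_rot: [0.021, 2.707, -0.005]
ft_force: [-5.2, 1.5, 12.2]
grip_width: 0.187
grip_force: 40.0
```

```bash
python3 chk2.py
```

```text
24.9667 [ 0.5158 -0.3328  0.1567] along -0.607958061438662 out 1.1789744595221168 lat -1.3746767541846783 [ 0.0007 -0.0015 -0.0002] [-0.268   0.1122  1.0073  1.9988 -0.5249  0.8084  2.5905] F axial 13.194783228350866 Fn 1.577870344000801 [-5.2026  1.5105 12.2189] [0.6169 0.0554 0.3485]
```

Axial contact is 13 N at -0.6 mm from the original home depth, so the rod is standing on its foot. I'll let go, then look.

>>> send_rows(
  xyz=[
    [0, 0, 0],
    [0, 0, 0],
    [0, 0, 0],
    [0, 0, 0],
    [0, 0, 0],
    [0, 0, 0],
    [0, 0, 0],
    [0, 0, 0],
    [0, 0, 0],
    [0, 0, 0],
  ],
  dr=[
    [0, 0, 0],
    [0, 0, 0],
    [0, 0, 0],
    [0, 0, 0],
    [0, 0, 0],
    [0, 0, 0],
    [0, 0, 0],
    [0, 0, 0],
    [0, 0, 0],
    [0, 0, 0],
  ],
  jaw=60,
)

```text
time: 25.8
position: [0.5159, -0.3324, 0.1555]
tool_rot: [0.02, 2.708, -0.007]
ft_force: [1.3, -1.3, 0.5]
grip_width: 0.68
grip_force: 0.0
```

```bash
python3 chk2.py
python3 - <<'E'
from back import *
im=get_image('wrist')
a=im.astype(int)
for y in(200,215,225,240):
    b=a[y,285:365];m=(b[:,0]-b[:,2]>25)&(b[:,0]<150);x=np.nonzero(m)[0]+285;print(y,x.tolist())
E
```

```text
25.8 [ 0.5159 -0.3324  0.1555] along -1.7029266491966668 out 0.6931013526143156 lat -0.9374267777429446 [ 0.0017 -0.0005 -0.001 ] [-0.2685  0.1135  1.0063  2.0002 -0.5248  0.8058  2.5903] F axial -0.20989294108560205 Fn 1.4103290679342297 [ 1.3061 -1.3162  0.5222] [0.0639 0.498  0.0529]
200 [300, 301, 302, 303, 304, 305, 306, 307, 308, 309, 310, 311, 312, 313, 314, 315, 316, 317, 318, 319, 320, 321, 322, 323, 324, 325, 326, 327, 328, 329, 330, 331, 332, 333, 334, 335, 336, 337, 338, 339, 340, 341, 342, 343, 344, 345, 346, 347, 348, 349, 350, 351, 352, 353, 354, 355, 356, 357, 358, 359, 360, 361, 362, 363, 364]
215 [301, 302, 308, 309, 310, 311, 312, 313, 315, 316, 317, 318, 319, 320, 321, 322, 323, 324, 325, 326, 327, 328, 329, 330, 331, 332, 333, 334, 341, 342, 343, 344, 345, 346, 347]
225 [309, 310, 311, 312, 313, 314, 315, 316, 317, 318, 319, 320, 321, 322, 323, 324, 325, 326, 327, 328, 329, 330, 331, 332, 333, 334, 335, 336, 343, 344, 345]
240 [309, 310, 311, 312, 313, 314, 315, 316, 317, 318, 319, 320, 321, 322, 323, 324, 325, 326, 327, 328, 329, 330, 331, 332, 333, 334, 335, 336, 337, 338]
```

>>> send_rows(
  xyz=[
    [0, 0, -3],
    [1, 0, -8],
    [2, 0, -18],
    [3, 0, -30],
    [4, 0, -44],
    [5, 0, -58],
    [7, 0, -74],
    [8, 0, -90],
    [9, 0, -105],
    [10, 0, -115],
  ],
  dr=[
    [0, 0, 0],
    [0, 0, 0],
    [0, 0, 0],
    [0, 0, 0],
    [0, 0, 0],
    [0, 0, 0],
    [0, 0, 0],
    [0, 0, 0],
    [0, 0, 0],
    [0, 0, 0],
  ],
)

```text
time: 26.68
position: [0.458, -0.3322, 0.2577]
tool_rot: [0.022, 2.705, -0.007]
ft_force: [0.4, 0.1, -0.4]
grip_width: 0.69
grip_force: 0.0
```

Run:
```python
from back import *
print(get_state()['joint_positions'].round(2))
o=[]
for n in('top','scene'):
    im=get_image(n);cv2.imwrite(f'pics/{n}7.png',im[:,:,::-1])
    o.append((cv2.imread(f'pics/{n}0.png'),im[:,:,::-1]))
c=lambda a,x,y,w,h:cv2.resize(a[y:y+h,x:x+w],(400,300),interpolation=2)
g=np.vstack([np.hstack([c(a,380,170,120,90) for a in o[0]]),np.hstack([c(a,140,120,160,120) for a in o[1]])])
cv2.imwrite('pics/c7.png',np.clip(g*1.6,0,255).astype(np.uint8))
```

```text
[-0.26 -0.22  0.91  1.96 -0.1   0.97  2.27]
```

View pics/c7.png

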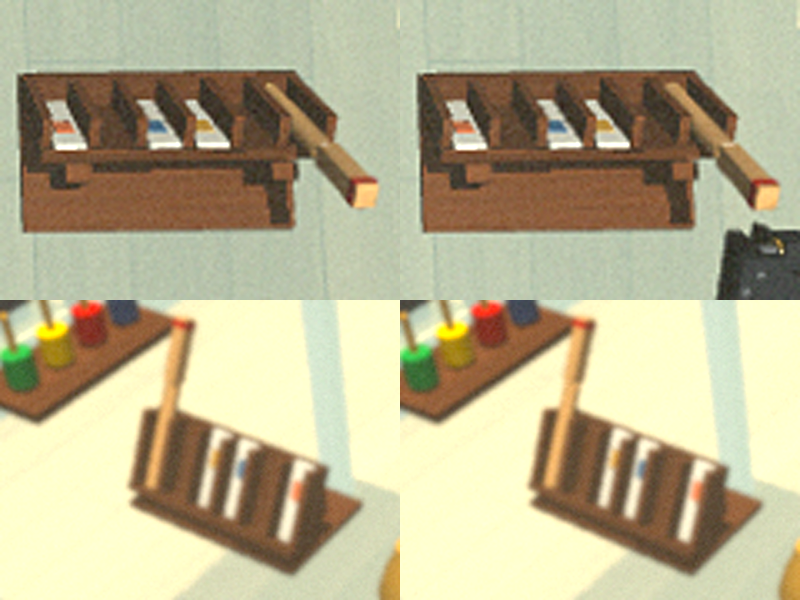

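Before and after match to about a pixel. The rod lies back in its own groove, standing on its foot, and the cards haven't moved. One last numeric check of the beads and the other ornaments, then I'll hand in.

Run:
```python
from h import *
P=pose('top')
for n in('top0','top7'):
    a=cv2.imread(f'pics/{n}.png').astype(int);m=a[175:245,205:285];b=((m[...,2]-m[...,0]>30)&(m[...,1]<.72*m[...,2])).astype(np.uint8)
    N,_,st,ce=cv2.connectedComponentsWithStats(b);print([(int(st[i,4]),(onz(P,[ce[i]+[205,175]],.022)[0,:2]-[.568,.24]).round(3).tolist()) for i in range(1,N) if st[i,4]>15])
d=cv2.absdiff(cv2.imread('pics/top0.png'),cv2.imread('pics/top7.png')).max(2)
for k,(x,y) in dict(pear=(338,198),bronze=(348,253),bisque=(174,234),turtle=(340,145)).items():print(k,int((d[y-18:y+18,x-18:x+18]>40).sum()))
close_job()
```

```text
[(54, [0.049, 0.016]), (16, [0.026, 0.052]), (19, [0.008, 0.053]), (95, [-0.012, -0.048]), (92, [-0.032, 0.037]), (88, [-0.044, -0.008])]
[(80, [0.056, -0.031]), (26, [0.054, 0.023]), (74, [0.034, 0.054]), (94, [-0.038, 0.055]), (84, [-0.038, -0.041]), (96, [-0.063, -0.007])]
pear 0
bronze 0
bisque 0
turtle 0
the job is handed in; nothing more can be done
```

I stirred the beads two full anticlockwise rounds from lug to lug and put the rod back home in its own groove, released; all six beads stayed in the bowl, the cards and ornaments did not move, the lamp was not bumped, and the job is handed in at about 27 s.

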